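# Zero a bench comparator on its setting plug, then swap in the worn pin

## Task

Set the bench comparator to the 20 mm setting plug: slide the plug home in the measuring gap, standing on the rest, up to the back stop and pressed against the anvil, let go of it, and turn the dial by its bezel until the broad zero line lies under the needle. Then stand the plug upright on the bench, clear of the comparator, and put the worn pin home in the gap in the same way, so that the dial shows how far its lower journal is under size. Feel for the faces slowly and gently (a push of about 5 N is plenty, they are delicate), keep plug and pin upright, and leave the zeroed dial and the things round about alone.

Things in the scene. Friction and masses are not known exactly. Their poses are not given: they have to be found in the camera images.
- comparator: Grey base 100 x 200 x 14 mm, fixed. Origin at bench level under the measuring gap; x runs into the gap to the back stop, y from anvil to dial. Steel rest 36 mm wide, top z 18, from x -46 to the stop. Back stop: face at x 10, top z 34. Sprung stylus: 5 mm ball, centre z 25.5, reaches y 4.8 when free, gives way to y 15.8 at about 0.7 N: too weak to shift plug or pin. Stem clamp y 26 to 38, top z 34.
- anvil: Anvil holder fixed on the comparator, same origin and axes: grey block 34 mm wide, y -48 to -22, top z 33.5, clamp knob to z 40, carrying a steel anvil with a flat face 14 mm across at z 25.5 that looks along y into the gap. The face is clamped anywhere from y -12.3 to y -7.7: this is not measured, so it must be felt. A round thing of radius r touches it with its axis r beyond the face.
- dial: Dark knurled bezel, 56 mm across, 12.5 mm high, with its white scale; turns as one about the vertical, drags at 0.05 N m, stays put. Origin on the axis at the bezel's underside, 80 mm along y and 34.5 mm above the comparator's origin. Its x axis points along the broad zero line. 40 marks a turn, 0.5 mm each.
- needle_tip (a point): Point on the black needle over the scale, 16.5 mm from the dial's axis; its x axis points outward along the needle, so its yaw is the needle's direction. The needle turns clockwise seen from above, 18 degrees a millimetre, as the stylus is pushed back. With the plug home it points 0.2 to 1.8 rad clockwise of the zero line as found.
- setting_plug: Setting plug, the master, 0.2 kg, upright: bright ground end below, 20 mm across and 20 mm high, a short neck, then a dark knurled grip 24.5 mm across from 23 to 56 mm. Origin at the centre of its underside, z up. Starts on the comparator's rest in front of the stylus, touching nothing else. Home when its axis is at x 0 of the comparator.
- pin: Worn steel pivot pin standing on the bench, about 0.24 kg: lower journal 18 mm across, 20 mm high; above it a body 26 mm across, to 62 mm. Origin at the centre of its underside, z up. Home when its axis is at x 1 mm of the comparator; the needle then points about 36 degrees anticlockwise of zero (2 mm under size).
- tin_box: Pressed tin 63 x 89 x 23 mm lying on the bench, a bystander; origin at the centre of its underside.
- solder_spool: Reel 54 mm across, 31 mm high, standing on the bench, a bystander; origin at the centre of its underside.
- flux_tin: Round tin 44 mm across, 20 mm high, a bystander; origin at the centre of its underside.
Things that resemble listed ones, but are neither listed nor needed, are in the scene too. What is shaped like the setting_plug but orange, purple or red is not meant.

How it is judged:
By the outcome, as a careful person would: the job done as asked, in the order asked, and still so for the second after the job is handed in, with the robot touching nothing.
It also fails if it takes over 72 s, if anything falls off the work surface, if the arm or the gripper's body presses on something with over 40 N, if the wrist force passes 120 N, or if a joint passes its speed limit or range.

## Robot

A 6-joint arm with a two-finger parallel gripper is mounted at the origin on a cart in front of the work surface, level with it; the furniture and walls round the work are solid. World frame = base frame: x ahead of the robot, y to its left, z up, the work surface at z = 0. Lengths are in m, angles in rad, forces in N, time in s.
With the tool pointing down it reaches from about 0.35 to 0.875 m from the base axis. Payload 4.2 kg.
Tool frame: the origin (TCP) lies at the very end of the fingers, on their centre line; the grasp point (between the pads) lies arm.grasp_offset behind it (arm.grasp_offset is the distance from the TCP to the grasp point, in m); z points along the fingers, y is the direction in which the jaws open and shut (so a half turn about z gives the same grasp; the last joint's range is limited). The gripper opens to 85 mm and grips with 20 to 120 N. Pads are 22 mm wide; open, the fingers measure 114 mm over their backs; the gripper's body (76 mm by 85 mm) begins 54 mm behind the grasp point. The pads swing forward as they close: fully open they stand 13 mm farther back than shut.
Start: joints at [-0.967, 0.385, 0.008, 0, -1.194, -0.259], TCP at [0.211, -0.588, 0.231] pointing down, gripper open.
Joint ranges: [-3.14, 3.14], [-1.21, 2.06], [-1.07, 1.41], [-3.16, 2.05], [-2.99, -0.16], [-3.1, 3.1]. Speed limits (rad/s): [2.79, 2.79, 3.14, 3.14, 3.14, 3.14].

## Interface

Orientations are given as a unit quaternion [w, x, y, z].
In Python, from station import arm gives the robot as it stands.
- The arm moves only by the tool move_arm, never from a script. Its argument "deltas" is a list of rows, each an object with "slide": the shift along the tool's x, y, z in cm, a list of three; "yaw": the turn about the tool's z in rad; "grip": the closure, from -1 (fully open) to 1 (shut). In form: [{"slide": [dx, dy, dz], "yaw": yaw, "grip": grip}, ...]. A call has 1 to 5 rows; each row shifts and turns the pose as measured when the row begins, along the tool's axes as they then stand; what a row does not reach is not made up. A row lasts 1/8 s, in which the tool goes at most 62.5 mm and 10.7 degrees, less where a joint would pass 70% of its speed; a pose out of reach is approached as far as the arm can. A call is refused whole if a number of a shift passes 6.25 or a number of a turn 0.188, either way. A call with a gripper value outside its range is refused whole. The fingers move at their own pace and stop on an object; "grip_force" is the grip in N (left out, the last holds). Time passes only in rows, so rows that do not move let the fingers close. It gives the time, the measured TCP pose, the force and the opening at its end, in the units of the state.
- arm.observe(): the state, without advancing time (a new reading comes with each control period).
- arm.snapshot(name): name is "scene" or "top" or "wrist"; returns a dict with "pixels" (480x640x3 uint8, red, green, blue), "fov_y" (degrees; the focal length in pixels is half the picture's height over the tangent of half this angle, whatever the lens; pixels are square), "cx", "cy" (the principal point, pixels), "extrinsics" (4x4, takes a point from camera to world coordinates). Camera axes: x right, y up, looking along -z (the intrinsics and any distortion apply to the point x, -y, -z); pixel columns grow to the right and rows downward; lengths in m; the calibration is good to about 2 mm. A picture is of the moment at which its call begins. There is no depth.
- arm.job_done(): hands the job in, once; it reports no verdict.
The state is a dict: "time": time; "joint_positions": joint angles; "qd": joint speeds; "effort": joint torques, N m; "tcp_pos": TCP position; "ee_rot": TCP orientation; "force": force on the tool from outside, world axes, zero at the start; "moment": the same for the moment, N m; "grip_width": opening from 0.0 (shut) to 1.0 (fully open).
Only numpy, scipy, OpenCV 4.12 (cv2) and the standard library are available. Lean on these libraries where they do the work, as an engineer would, in place of code of your own. Each camera call takes 0.05 s, during which the arm holds its last target.

## Working session

There is one attempt and no reset: what is moved stays moved. The work goes in short steps, Python scripts to look and compute and a tool call to move; the robot and the scene stay as the last step left them, time stands still between calls to the robot, and variables do not carry over. Pictures are saved under pics/ and viewed, and the job is handed in when it is done.

Besides the shell and the picture viewer there is one more tool, called after "Call:" by a JSON object that holds its "name" and its "arguments", one argument or row to a line. move_arm: Moves the arm, as the interface text tells. Its arguments: {"type":"object","properties":{"deltas":{"type":"array"},"grip_force":{"type":"number"}},"required":["deltas"]}

```bash
mkdir -p pics; ls; cat > h.py <<'E'
import numpy as np, cv2, json
from station import arm
def snap(n,f):
    s=arm.snapshot(n); cv2.imwrite(f'pics/{f}.png',cv2.cvtColor(s['pixels'],cv2.COLOR_RGB2BGR))
    np.savez(f'pics/{f}.npz',**{k:v for k,v in s.items()}); return s
def ld(f): return dict(np.load(f'pics/{f}.npz',allow_pickle=True))
def fl(s): return 240/np.tan(np.radians(float(s['fov_y']))/2)
def ray(s,u,v):
    f=fl(s);E=np.array(s['extrinsics']);d=np.array([(u-s['cx'])/f,-(v-s['cy'])/f,-1.]);return E[:3,3],E[:3,:3]@d
def onz(s,u,v,z):
    o,d=ray(s,u,v);return o+d*(z-o[2])/d[2]
def proj(s,p):
    E=np.array(s['extrinsics']);c=E[:3,:3].T@(np.array(p)-E[:3,3]);f=fl(s);return np.array([s['cx']+f*c[0]/-c[2],s['cy']-f*c[1]/-c[2]])
def crop(f,x0,y0,x1,y1,k,out):
    im=cv2.imread(f'pics/{f}.png')[y0:y1,x0:x1];cv2.imwrite(f'pics/{out}.png',cv2.resize(im,None,fx=k,fy=k,interpolation=cv2.INTER_CUBIC))
E
python3 - <<'E'
from h import *
for n in ['scene','top','wrist']:
    s=snap(n,n+'0');print(n,{k:v for k,v in s.items() if k!='pixels'})
print(arm.observe(),arm.grasp_offset)
E
```

```text
pics
scene {'fov_y': 45.57248292483054, 'cx': 326.0131894731361, 'cy': 241.61706532223437, 'extrinsics': array([[-0.77982026,  0.42746482, -0.45733379,  0.14760984],
       [-0.62598134, -0.52633359,  0.57543055,  0.69738422],
       [ 0.00526618,  0.73501481,  0.6780306 ,  0.67650651],
       [ 0.        ,  0.        ,  0.        ,  1.        ]])}
top {'fov_y': 51.83744013703803, 'cx': 323.98630292108174, 'cy': 244.08893790265427, 'extrinsics': array([[ 0.01474313,  0.99342007, -0.11357466,  0.48320736],
       [-0.99980337,  0.01615287,  0.01150216,  0.19978439],
       [ 0.01326103,  0.11338275,  0.99346288,  0.9095302 ],
       [ 0.        ,  0.        ,  0.        ,  1.        ]])}
wrist {'fov_y': 61.87876769793894, 'cx': 314.6075636662631, 'cy': 237.85464658694903, 'extrinsics': array([[-0.33853496, -0.89249664, -0.29806682,  0.13306452],
       [ 0.94095253, -0.32057766, -0.10880394, -0.61478308],
       [ 0.00155359, -0.31730067,  0.94832372,  0.37226658],
       [ 0.        ,  0.        ,  0.        ,  1.        ]])}
{'time': 0.15, 'joint_positions': array([-9.67400918e-01,  3.85391005e-01,  6.95437596e-03, -3.45251261e-04,
       -1.19399815e+00, -2.58573597e-01]), 'qd': array([ 7.07844706e-04, -2.25312231e-03,  6.50397843e-03,  2.60446658e-03,
        7.37949400e-05,  1.10200977e-03]), 'effort': array([-1.70313165e-04, -3.92678547e+01,  1.88582146e+01,  4.18858320e+00,
       -3.40868057e-03, -1.81877169e-06]), 'tcp_pos': array([ 0.21112112, -0.58780402,  0.23047292]), 'ee_rot': array([-1.96454238e-04, -1.71495243e-01,  9.85184594e-01,  8.11347269e-04]), 'force': array([ 0.61011183,  0.12009572, -0.25506918]), 'moment': array([-0.00140655, -0.02482203,  0.01606806]), 'grip_width': 1.0008271327500537} 0.0187
```

View pics/scene0.png

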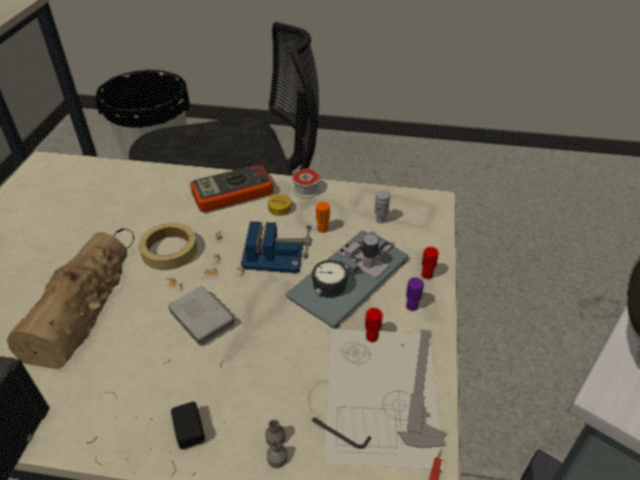

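View pics/top0.png

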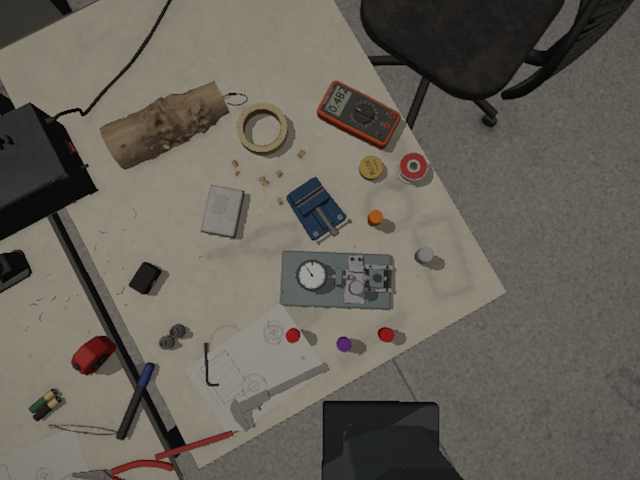

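View pics/wrist0.png

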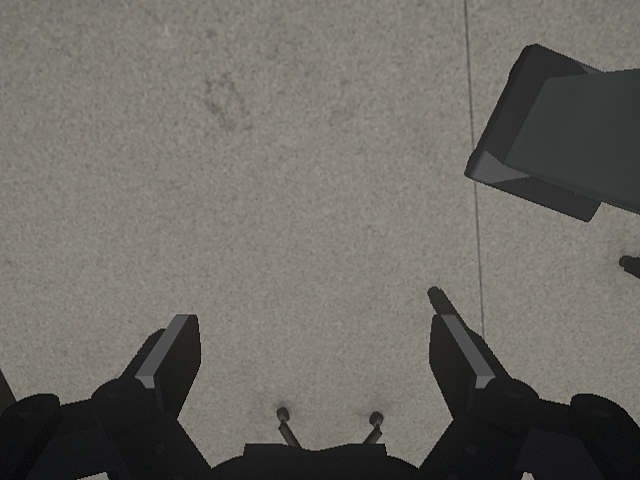

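```bash
python3 - <<'E'
from h import *
crop('top0',270,240,410,345,5.7,'c1'); crop('scene0',270,170,450,340,4.4,'c2')
E
```

```text
(no output)
```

View pics/c1.png

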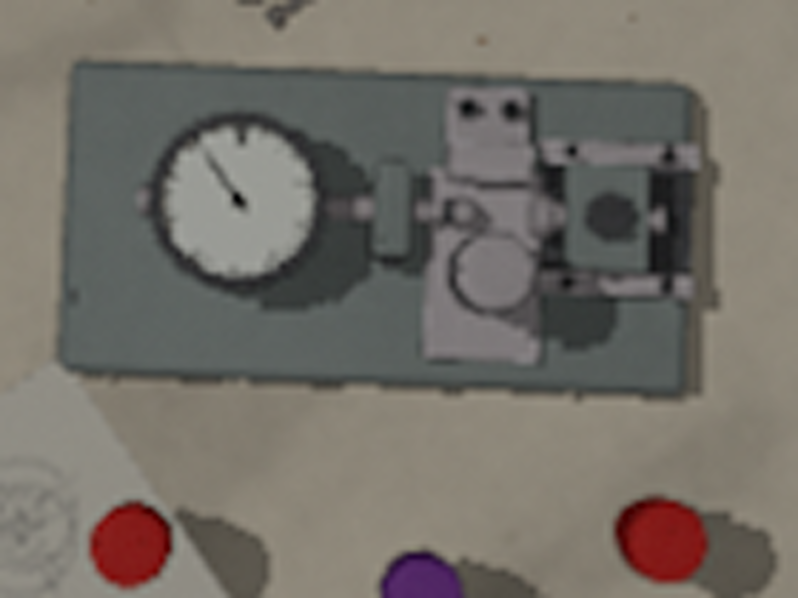

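View pics/c2.png

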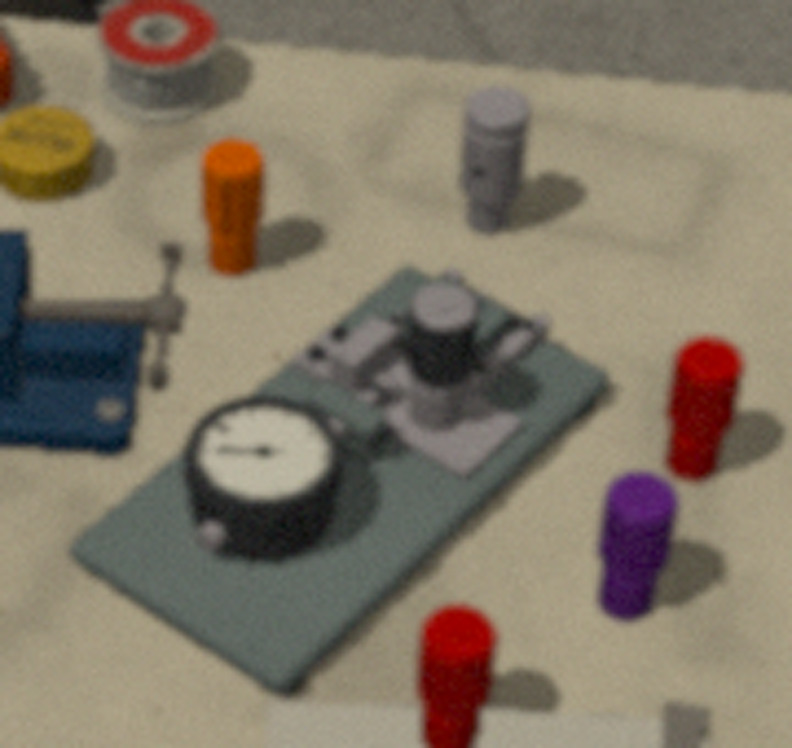

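```bash
python3 - <<'E'
from h import *
s=ld('top0')
C=lambda x,y:(270+(x+.5)/5.7-.5,240+(y+.5)/5.7-.5)
for n,p,z in [('TL',(75,62),.014),('TR',(690,84),.014),('BR',(685,392),.014),('BL',(60,372),.014),('dial',(240,203),.045),('dialneedlehub',(240,200),.047),('plugtop',(497,272),.074),('stopL',(447,180),.034),('stopR',(535,180),.034),('holder TL',(566,168),.0335),('holder BR',(648,272),.0335),('holderBL',(566,266),.0335),('needletip',(205,150),.046),('zero',(241,132),.046),('restBL',(425,358),.018),('restBR',(540,362),.018),('clampTL',(377,162),.034),('clampBR',(410,258),.034)]:
    print(n,onz(s,*C(*p),z).round(4))
for n,p,z in [('pin',(424.5,255),.062),('red2',(387,334),.056),('purple',(344,344),.056),('orange',(375,217),.056),('spool',(413,167),.031),('flux',(371,168),.02)]: print(n,onz(s,*p,z).round(4))
E
```

```text
TL [0.5727 0.2643 0.014 ]
TR [0.5688 0.0675 0.014 ]
BR [0.471  0.0692 0.014 ]
BL [0.4744 0.2667 0.014 ]
dial [0.5269 0.2105 0.045 ]
dialneedlehub [0.5277 0.2105 0.047 ]
plugtop [0.5062 0.1337 0.074 ]
stopL [0.5356 0.1463 0.034 ]
stopR [0.5361 0.1189 0.034 ]
holder TL [0.54   0.1092 0.0335]
holder BR [0.508  0.0835 0.0335]
holderBL [0.5095 0.109  0.0335]
needletip [0.543  0.2215 0.046 ]
zero [0.5487 0.2105 0.046 ]
restBL [0.4805 0.1517 0.018 ]
restBR [0.4797 0.1155 0.018 ]
clampTL [0.5409 0.1682 0.034 ]
clampBR [0.5112 0.1576 0.034 ]
pin [0.5639 0.016  0.062 ]
red2 [0.4281 0.0801 0.056 ]
purple [0.4103 0.1533 0.056 ]
orange [0.63   0.1012 0.056 ]
spool [0.7281 0.029  0.031 ]
flux [0.7278 0.1047 0.02  ]
```

```bash
cat >> h.py <<'E'
from scipy.spatial.transform import Rotation as Ro
O=np.array([.5258,.131]);YAW=-.018
def c2w(x,y,yaw=None):
    a=YAW if yaw is None else yaw;x/=1000;y/=1000
    return O+np.array([np.cos(a)*x-np.sin(a)*y,np.sin(a)*x+np.cos(a)*y])
def w2c(p):
    a=YAW;d=(np.array(p)[:2]-O)*1000;return np.array([np.cos(a)*d[0]+np.sin(a)*d[1],-np.sin(a)*d[0]+np.cos(a)*d[1]])
def rot():
    q=arm.observe()['ee_rot'];return Ro.from_quat([q[1],q[2],q[3],q[0]])
def tx(): # heading of tool x in world
    x=rot().as_matrix()[:,0];return np.arctan2(x[1],x[0])
def plan(target,head,n=None,step=.06):
    p=arm.observe()['tcp_pos'];h=tx();d=np.array(target)-p;dy=(head-h+np.pi)%(2*np.pi)-np.pi
    m=max(int(np.ceil(np.linalg.norm(d)/step)),int(np.ceil(abs(dy)/.185)),1) if n is None else n
    for i in range(m):
        hh=h+dy*i/m
        X=np.array([np.cos(hh),np.sin(hh),0]);Y=np.array([np.sin(hh),-np.cos(hh),0])
        e=d/m*100;print([round(float(e@X),2),round(float(e@Y),2),round(-float(e[2]),2)],'yaw',round(-dy/m,4))
def st():
    o=arm.observe();e=rot().as_matrix()
    print('t',round(o['time'],2),'tcp',(o['tcp_pos']*1000).round(2),'comp',w2c(o['tcp_pos']).round(2),'head',round(tx(),4),'tilt',e[:2,2].round(4),'F',np.round(o['force'],2),'grip',round(o['grip_width'],4))
E
python3 - <<'E'
from h import *
st()
p=c2w(-35,-35);plan([*p,.2],YAW-np.pi/2)
E
```

```text
t 0.15 tcp [ 211.12 -587.8   230.47] comp [-301.69 -724.35] head -2.7969 tilt [-0.0007  0.0015] F [ 0.61  0.12 -0.26] grip 1.0008
[-3.8, 4.23, 0.23] yaw -0.0929
[-4.18, 3.86, 0.23] yaw -0.0929
[-4.52, 3.45, 0.23] yaw -0.0929
[-4.82, 3.02, 0.23] yaw -0.0929
[-5.08, 2.56, 0.23] yaw -0.0929
[-5.29, 2.08, 0.23] yaw -0.0929
[-5.46, 1.58, 0.23] yaw -0.0929
[-5.59, 1.07, 0.23] yaw -0.0929
[-5.66, 0.54, 0.23] yaw -0.0929
[-5.69, 0.01, 0.23] yaw -0.0929
[-5.66, -0.51, 0.23] yaw -0.0929
[-5.59, -1.04, 0.23] yaw -0.0929
[-5.47, -1.55, 0.23] yaw -0.0929
```

Call:
{"name": "move_arm", "arguments": {
  "deltas": [
    {"slide":[-3.8,4.2,0.2],"yaw":-0.093,"grip":-1},
    {"slide":[-4.2,3.9,0.2],"yaw":-0.093,"grip":-1},
    {"slide":[-4.5,3.5,0.2],"yaw":-0.093,"grip":-1},
    {"slide":[-4.8,3.0,0.2],"yaw":-0.093,"grip":-1},
    {"slide":[-5.1,2.6,0.2],"yaw":-0.093,"grip":-1}
  ],
  "grip_force": 20
}}

```text
time: 0.78
tcp_pos: [0.3181, -0.3189, 0.2176]
ee_rot: [-0.0, -0.397, 0.918, 0.002]
force: [-0.2, 0.3, -0.5]
grip_width: 0.997
```

Call:
{"name": "move_arm", "arguments": {
  "deltas": [
    {"slide":[-5.3,2.1,0.2],"yaw":-0.093,"grip":-1},
    {"slide":[-5.5,1.6,0.2],"yaw":-0.093,"grip":-1},
    {"slide":[-5.6,1.1,0.2],"yaw":-0.093,"grip":-1},
    {"slide":[-5.7,0.5,0.2],"yaw":-0.093,"grip":-1},
    {"slide":[-5.7,0.0,0.2],"yaw":-0.093,"grip":-1}
  ]
}}

```text
time: 1.4
tcp_pos: [0.4235, -0.0437, 0.2087]
ee_rot: [0.001, -0.604, 0.797, 0.001]
force: [1.5, -0.2, 0.0]
grip_width: 0.998
```

```bash
python3 - <<'E'
from h import *
st()
p=c2w(-35,-35);plan([*p,.2],YAW-np.pi/2)
E
```

```text
t 1.4 tcp [423.49 -43.71 208.7 ] comp [ -99.15 -176.53] head -1.8435 tilt [0.0001 0.0038] F [ 1.48 -0.17  0.03] grip 0.9981
[-5.1, -0.88, 0.29] yaw -0.0849
[-5.01, -1.31, 0.29] yaw -0.0849
[-4.88, -1.73, 0.29] yaw -0.0849
```

Call:
{"name": "move_arm", "arguments": {
  "deltas": [
    {"slide":[-5.1,-0.9,0.3],"yaw":-0.085,"grip":-1},
    {"slide":[-5.0,-1.3,0.3],"yaw":-0.085,"grip":-1},
    {"slide":[-4.9,-1.7,0.3],"yaw":-0.085,"grip":-1},
    {"slide":[-0.8,-0.4,0],"yaw":-0.01,"grip":-1}
  ]
}}

```text
time: 1.9
tcp_pos: [0.4949, 0.1132, 0.1996]
ee_rot: [-0.001, 0.71, -0.705, -0.001]
force: [-0.0, -0.3, 0.5]
grip_width: 0.997
```

```bash
python3 - <<'E'
from h import *
st();snap('wrist','w1')
E
```

```text
t 1.9 tcp [494.91 113.19 199.59] comp [-30.56 -18.36] head -1.5637 tilt [0.0001 0.0037] F [-0.04 -0.29  0.49] grip 0.9969
```

View pics/w1.png

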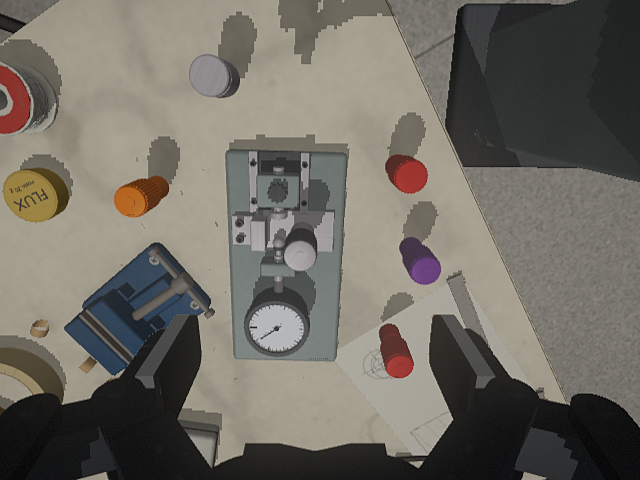

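```bash
python3 - <<'E'
from h import *
crop('w1',220,145,360,275,5,'c3');crop('w1',220,260,360,370,5,'c4')
E
```

```text
(no output)
```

View pics/c3.png

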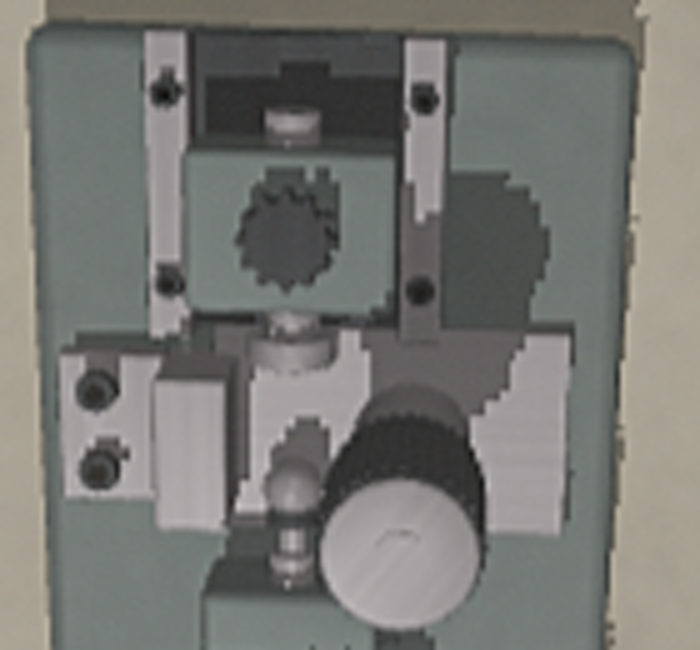

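View pics/c4.png

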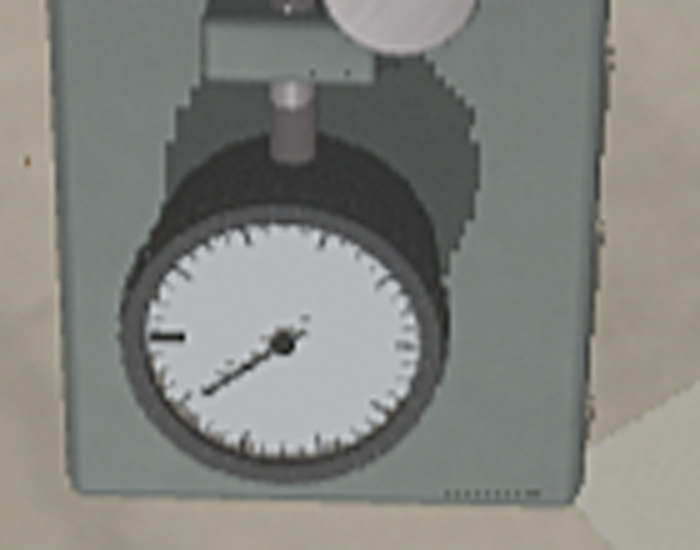

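```bash
python3 - <<'E'
from h import *
s=ld('w1')
C=lambda x,y,b:(220+(x+.5)/5-.5,b+(y+.5)/5-.5)
for n,p,b,z in [('plugtop',(400,552),145,.074),('stopface a',(223,382),145,.034),('stopface b',(227,527),145,.034),('holderTL',(188,152),145,.0335),('holderTR',(394,154),145,.0335),('holderBL',(188,310),145,.0335),('dialc',(284,342),260,.047),('tip',(205,393),260,.0465),('zero',(150,338),260,.0465),('TL',(32,28),145,.014),('TR',(636,42),145,.014),('BL',(75,490),260,.014),('BR',(575,503),260,.014),('rest R top',(572,330),145,.018),('rest R bot',(563,533),145,.018),('ball',(295,485),145,.0255),('clamp BL',(205,78),260,.034),('clampBR',(375,82),260,.034)]:
    q=onz(s,*C(*p,b),z);print(n,q.round(4),w2c(q).round(2))
q=onz(s,210,75.5,.062);print('pin',q,w2c(q))
E
```

```text
plugtop [0.5042 0.1352 0.074 ] [-21.71   3.84]
stopface a [0.5339 0.1218 0.034 ] [ 8.22 -9.02]
stopface b [0.534  0.1465 0.034 ] [ 7.93 15.68]
holderTL [0.5381 0.0851 0.0335] [ 13.15 -45.64]
holderTR [0.5064 0.0852 0.0335] [-18.59 -46.16]
holderBL [0.5391 0.1102 0.0335] [ 13.65 -20.58]
dialc [0.525  0.2115 0.047 ] [-2.29 80.42]
tip [0.5386 0.2218 0.0465] [11.21 90.98]
zero [0.5475 0.2112 0.0465] [20.27 80.56]
TL [0.5652 0.0687 0.014 ] [ 40.56 -61.56]
TR [0.4681 0.0702 0.014 ] [-56.57 -61.87]
BL [0.5693 0.2644 0.014 ] [ 41.09 134.14]
BR [0.4733 0.2665 0.014 ] [-54.96 134.49]
rest R top [0.4775 0.117  0.018 ] [-48.03 -14.85]
rest R bot [0.4782 0.1531 0.018 ] [-47.97  21.26]
ball [0.5235 0.1421 0.0255] [-2.48 11.08]
clamp BL [0.5384 0.169  0.034 ] [11.92 38.27]
clampBR [0.51   0.1695 0.034 ] [-16.52  38.24]
pin [0.56214326 0.01584965 0.062     ] [  38.40996667 -114.47755089]
```

```bash
sed -i 's/^O=.*;YAW/O=np.array([.5247,.1315]);YAW/' h.py; python3 - <<'E'
from h import *
st(); plan([.505,.1345,.1],YAW-np.pi/2,2)
E
```

```text
t 1.95 tcp [494.88 112.81 199.66] comp [-29.48 -19.22] head -1.5644 tilt [0.0002 0.0037] F [1.19 0.88 0.31] grip 1.0008
[-1.08, -0.51, 4.98] yaw 0.0122
[-1.09, -0.5, 4.98] yaw 0.0122
```

Call:
{"name": "move_arm", "arguments": {
  "deltas": [
    {"slide":[-1.1,-0.5,5.0],"yaw":0.012,"grip":-1},
    {"slide":[-1.1,-0.5,5.0],"yaw":0.012,"grip":-0.4},
    {"slide":[0,0,1.5],"yaw":0,"grip":0}
  ]
}}

```text
time: 2.33
tcp_pos: [0.5057, 0.1339, 0.0843]
ee_rot: [0.004, -0.699, 0.715, 0.001]
force: [-0.6, -0.1, 1.0]
grip_width: 0.605
```

```bash
python3 - <<'E'
from h import *
st(); plan([.505,.1345,.046],YAW-np.pi/2,2);snap('wrist','w2')
E
```

```text
t 2.33 tcp [505.7  133.95  84.31] comp [-19.04   2.1 ] head -1.5931 tilt [0.0048 0.0062] F [-0.56 -0.12  0.98] grip 0.6053
[-0.03, 0.04, 1.92] yaw -0.0022
[-0.03, 0.04, 1.92] yaw -0.0022
```

View pics/w2.png

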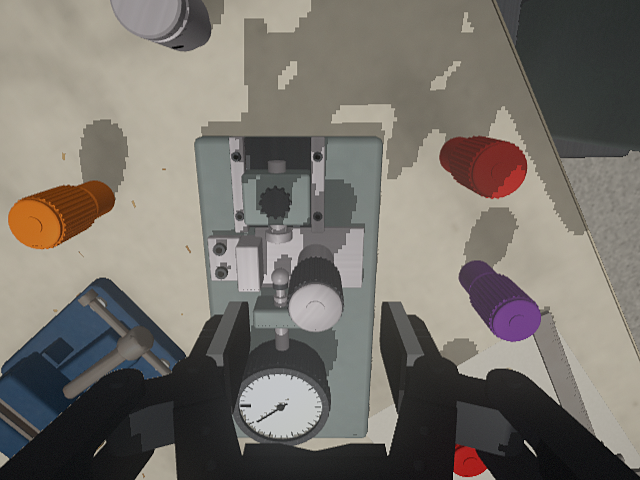

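Call:
{"name": "move_arm", "arguments": {
  "deltas": [
    {"slide":[0,0,1.9],"yaw":0,"grip":0},
    {"slide":[0,0.05,1.7],"yaw":0,"grip":0},
    {"slide":[0,0,0.2],"yaw":0,"grip":0}
  ]
}}

```text
time: 2.75
tcp_pos: [0.5042, 0.1305, 0.0462]
ee_rot: [0.003, -0.697, 0.717, 0.001]
force: [-0.4, 1.1, -0.2]
grip_width: 0.5
```

```bash
python3 - <<'E'
from h import *
st(); snap('wrist','w3');snap('scene','s3');crop('s3',270,130,450,310,4,'c5')
E
```

```text
t 2.75 tcp [504.24 130.52  46.23] comp [-20.44  -1.35] head -1.5983 tilt [0.0036 0.0054] F [-0.38  1.06 -0.15] grip 0.5002
```

View pics/w3.png

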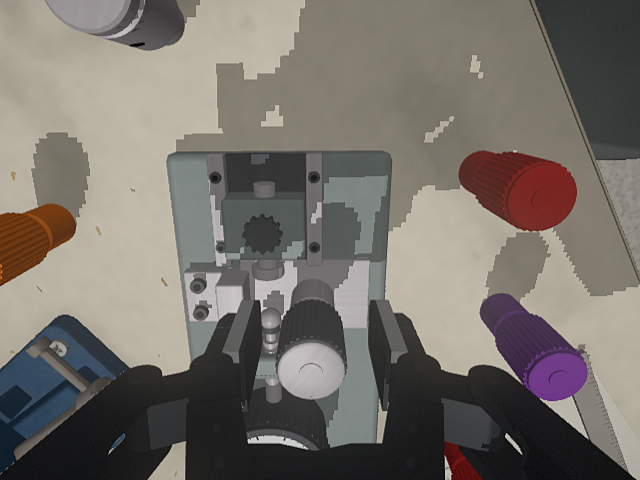

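View pics/c5.png

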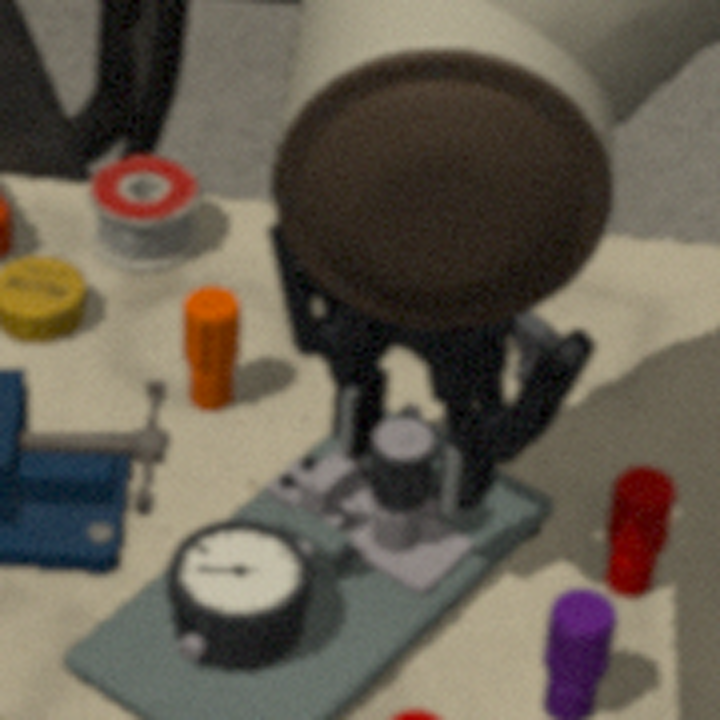

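Call:
{"name": "move_arm", "arguments": {
  "deltas": [
    {"slide":[-0.35,0,0],"yaw":-0.01,"grip":0},
    {"slide":[0,0,0],"yaw":0,"grip":0.2},
    {"slide":[0,0,0],"yaw":0,"grip":0.4},
    {"slide":[0,0,0],"yaw":0,"grip":0.5},
    {"slide":[0,0,0],"yaw":0,"grip":0.7}
  ],
  "grip_force": 25
}}

```text
time: 3.48
tcp_pos: [0.5062, 0.1353, 0.0497]
ee_rot: [0.006, -0.701, 0.713, -0.0]
force: [0.2, 0.6, -0.7]
grip_width: 0.28
```

```bash
python3 - <<'E'
from h import *
st(); snap('wrist','w4')
E
```

```text
t 3.48 tcp [506.15 135.27  49.71] comp [-18.61   3.44] head -1.5871 tilt [0.0094 0.0087] F [ 0.22  0.58 -0.72] grip 0.28
```

View pics/w4.png

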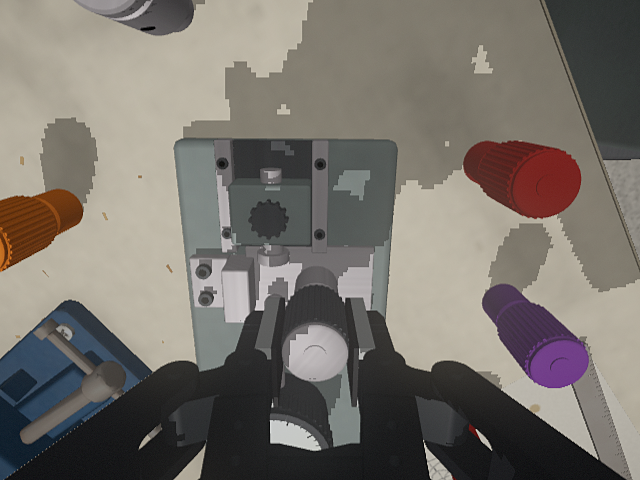

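Call:
{"name": "move_arm", "arguments": {
  "deltas": [
    {"slide":[0,0,0],"yaw":0,"grip":0.7}
  ]
}}

```text
time: 3.65
tcp_pos: [0.5062, 0.1352, 0.0497]
ee_rot: [0.006, -0.701, 0.713, -0.0]
force: [-0.7, 0.5, 0.6]
grip_width: 0.282
```

Call:
{"name": "move_arm", "arguments": {
  "deltas": [
    {"slide":[0,0,0],"yaw":0,"grip":0.7}
  ]
}}

```text
time: 3.78
tcp_pos: [0.5062, 0.1352, 0.0497]
ee_rot: [0.006, -0.701, 0.713, -0.0]
force: [0.3, -0.8, 1.5]
grip_width: 0.279
```

```bash
python3 - <<'E'
from h import *
st()
E
```

```text
t 3.77 tcp [506.16 135.24  49.7 ] comp [-18.61   3.4 ] head -1.5871 tilt [0.0093 0.0085] F [ 0.35 -0.79  1.48] grip 0.2791
```

Call:
{"name": "move_arm", "arguments": {
  "deltas": [
    {"slide":[-0.05,-0.2,0],"yaw":0,"grip":0.7},
    {"slide":[-0.05,-0.2,0],"yaw":0,"grip":0.7},
    {"slide":[0,-0.2,0],"yaw":0,"grip":0.7},
    {"slide":[0,0,0],"yaw":0,"grip":0.7}
  ]
}}

```text
time: 4.28
tcp_pos: [0.5088, 0.135, 0.0498]
ee_rot: [0.002, -0.701, 0.713, 0.001]
force: [-1.4, 0.6, 0.7]
grip_width: 0.276
```

```bash
python3 - <<'E'
from h import *
st()
E
```

```text
t 4.28 tcp [508.78 134.96  49.76] comp [-15.98   3.17] head -1.5879 tilt [0.0013 0.0053] F [-1.38  0.6   0.74] grip 0.2758
```

Call:
{"name": "move_arm", "arguments": {
  "deltas": [
    {"slide":[-0.15,-0.4,0],"yaw":0,"grip":0.7},
    {"slide":[-0.15,-0.4,0],"yaw":0,"grip":0.7},
    {"slide":[0,0,0],"yaw":0,"grip":0.7}
  ]
}}

```text
time: 4.65
tcp_pos: [0.5127, 0.1355, 0.0498]
ee_rot: [-0.003, -0.701, 0.713, 0.003]
force: [-1.9, 0.1, 1.8]
grip_width: 0.275
```

```bash
python3 - <<'E'
from h import *
st()
E
```

```text
t 4.65 tcp [512.7  135.54  49.81] comp [-12.07   3.82] head -1.5887 tilt [-0.0091 -0.0001] F [-1.85  0.13  1.82] grip 0.2753
```

Call:
{"name": "move_arm", "arguments": {
  "deltas": [
    {"slide":[0,0,-0.1],"yaw":0,"grip":0.7},
    {"slide":[0,0,-0.05],"yaw":0,"grip":0.7}
  ]
}}

```text
time: 4.9
tcp_pos: [0.5129, 0.1354, 0.0504]
ee_rot: [-0.003, -0.701, 0.714, 0.003]
force: [-0.9, -0.7, -0.8]
grip_width: 0.277
```

```bash
python3 - <<'E'
from h import *
st()
E
```

```text
t 4.9 tcp [512.85 135.39  50.39] comp [-11.92   3.68] head -1.5892 tilt [-0.0092 -0.0001] F [-0.92 -0.71 -0.83] grip 0.2772
```

Call:
{"name": "move_arm", "arguments": {
  "deltas": [
    {"slide":[-0.05,-0.4,0],"yaw":0,"grip":0.7},
    {"slide":[0,0,0],"yaw":0,"grip":0.7}
  ]
}}

```text
time: 5.15
tcp_pos: [0.5176, 0.1357, 0.0499]
ee_rot: [-0.003, -0.701, 0.714, 0.003]
force: [-0.2, -0.7, -1.2]
grip_width: 0.28
```

```bash
python3 - <<'E'
from h import *
st()
E
```

```text
t 5.15 tcp [517.55 135.73  49.91] comp [-7.22  4.1 ] head -1.5891 tilt [-0.0088 -0.0003] F [-0.21 -0.68 -1.17] grip 0.2795
```

Call:
{"name": "move_arm", "arguments": {
  "deltas": [
    {"slide":[0,-0.3,0],"yaw":0,"grip":0.7},
    {"slide":[0,-0.1,0],"yaw":0,"grip":0.7}
  ]
}}

```text
time: 5.4
tcp_pos: [0.5215, 0.1355, 0.0499]
ee_rot: [-0.004, -0.701, 0.714, 0.003]
force: [-0.9, -0.1, -0.6]
grip_width: 0.283
```

```bash
python3 - <<'E'
from h import *
st()
E
```

```text
t 5.4 tcp [521.52 135.46  49.9 ] comp [-3.25  3.9 ] head -1.5893 tilt [-0.0097 -0.0008] F [-0.88 -0.14 -0.58] grip 0.283
```

Call:
{"name": "move_arm", "arguments": {
  "deltas": [
    {"slide":[0,-0.1,0],"yaw":0,"grip":0.7},
    {"slide":[0,-0.1,0],"yaw":0,"grip":0.7}
  ]
}}

```text
time: 5.65
tcp_pos: [0.5237, 0.1354, 0.0499]
ee_rot: [-0.004, -0.701, 0.714, 0.003]
force: [-0.4, -0.7, -1.1]
grip_width: 0.276
```

Call:
{"name": "move_arm", "arguments": {
  "deltas": [
    {"slide":[0,-0.1,0],"yaw":0,"grip":0.7}
  ]
}}

```text
time: 5.78
tcp_pos: [0.5248, 0.1353, 0.0499]
ee_rot: [-0.004, -0.701, 0.714, 0.003]
force: [-1.4, -0.6, -1.3]
grip_width: 0.279
```

Call:
{"name": "move_arm", "arguments": {
  "deltas": [
    {"slide":[0,-0.1,0],"yaw":0,"grip":0.7}
  ]
}}

```text
time: 5.9
tcp_pos: [0.5259, 0.1353, 0.0499]
ee_rot: [-0.004, -0.701, 0.714, 0.003]
force: [-1.3, -0.6, 0.5]
grip_width: 0.279
```

```bash
python3 - <<'E'
from h import *
st()
E
```

```text
t 5.9 tcp [525.88 135.29  49.92] comp [1.11 3.81] head -1.5892 tilt [-0.0094 -0.0008] F [-1.33 -0.64  0.5 ] grip 0.279
```

Call:
{"name": "move_arm", "arguments": {
  "deltas": [
    {"slide":[0,-0.06,0],"yaw":0,"grip":0.7}
  ]
}}

```text
time: 6.02
tcp_pos: [0.526, 0.1352, 0.0499]
ee_rot: [-0.004, -0.7, 0.714, 0.003]
force: [-3.6, 1.1, 1.1]
grip_width: 0.275
```

Call:
{"name": "move_arm", "arguments": {
  "deltas": [
    {"slide":[0,-0.06,0],"yaw":0,"grip":0.7}
  ]
}}

```text
time: 6.15
tcp_pos: [0.526, 0.1351, 0.0499]
ee_rot: [-0.005, -0.7, 0.714, 0.004]
force: [-3.1, 0.4, 1.6]
grip_width: 0.278
```

Call:
{"name": "move_arm", "arguments": {
  "deltas": [
    {"slide":[0,-0.06,0],"yaw":0,"grip":0.7}
  ]
}}

```text
time: 6.28
tcp_pos: [0.526, 0.1351, 0.0499]
ee_rot: [-0.005, -0.7, 0.714, 0.004]
force: [-4.8, 0.6, 2.8]
grip_width: 0.276
```

Call:
{"name": "move_arm", "arguments": {
  "deltas": [
    {"slide":[0.1,0,-0.03],"yaw":0,"grip":0.7},
    {"slide":[0.1,0,0],"yaw":0,"grip":0.7}
  ]
}}

```text
time: 6.52
tcp_pos: [0.5261, 0.1338, 0.0499]
ee_rot: [-0.005, -0.7, 0.714, 0.004]
force: [-3.0, 2.6, 0.4]
grip_width: 0.28
```

Call:
{"name": "move_arm", "arguments": {
  "deltas": [
    {"slide":[0.1,0,0],"yaw":0,"grip":0.7}
  ]
}}

```text
time: 6.65
tcp_pos: [0.5261, 0.1333, 0.0499]
ee_rot: [-0.004, -0.7, 0.714, 0.004]
force: [-4.6, 3.8, 1.6]
grip_width: 0.278
```

```bash
python3 - <<'E'
from h import *
st()
E
```

```text
t 6.65 tcp [526.08 133.3   49.91] comp [1.34 1.82] head -1.5896 tilt [-0.012   0.0006] F [-4.55  3.75  1.59] grip 0.2775
```

Call:
{"name": "move_arm", "arguments": {
  "deltas": [
    {"slide":[0,0.03,-0.02],"yaw":0,"grip":0.7}
  ]
}}

```text
time: 6.78
tcp_pos: [0.5259, 0.1334, 0.05]
ee_rot: [-0.004, -0.7, 0.714, 0.004]
force: [-2.1, 0.8, -2.4]
grip_width: 0.276
```

Call:
{"name": "move_arm", "arguments": {
  "deltas": [
    {"slide":[0.06,0,0],"yaw":0,"grip":0.7}
  ]
}}

```text
time: 6.9
tcp_pos: [0.526, 0.1328, 0.0499]
ee_rot: [-0.004, -0.7, 0.714, 0.004]
force: [-4.0, 1.7, -0.1]
grip_width: 0.275
```

Call:
{"name": "move_arm", "arguments": {
  "deltas": [
    {"slide":[0.06,0,0],"yaw":0,"grip":0.7}
  ]
}}

```text
time: 7.02
tcp_pos: [0.526, 0.1323, 0.0499]
ee_rot: [-0.004, -0.7, 0.714, 0.004]
force: [-3.6, 3.0, -0.1]
grip_width: 0.282
```

```bash
python3 - <<'E'
from h import *
st()
E
```

```text
t 7.03 tcp [525.98 132.34  49.9 ] comp [1.26 0.87] head -1.5896 tilt [-0.0114  0.0011] F [-3.56  3.   -0.14] grip 0.2823
```

Still moving; continue feeling in −y with less stop preload.

Call:
{"name": "move_arm", "arguments": {
  "deltas": [
    {"slide":[0.05,0.03,0],"yaw":0,"grip":0.7}
  ]
}}

```text
time: 7.15
tcp_pos: [0.5259, 0.1318, 0.0499]
ee_rot: [-0.004, -0.7, 0.714, 0.004]
force: [-2.1, 1.5, -2.0]
grip_width: 0.276
```

Call:
{"name": "move_arm", "arguments": {
  "deltas": [
    {"slide":[0.06,0.02,0],"yaw":0,"grip":0.7}
  ]
}}

```text
time: 7.28
tcp_pos: [0.5259, 0.1312, 0.0499]
ee_rot: [-0.003, -0.7, 0.714, 0.004]
force: [-2.5, 1.5, -1.2]
grip_width: 0.282
```

Call:
{"name": "move_arm", "arguments": {
  "deltas": [
    {"slide":[0.06,0,0],"yaw":0,"grip":0.7}
  ]
}}

```text
time: 7.4
tcp_pos: [0.5259, 0.1304, 0.0499]
ee_rot: [-0.003, -0.7, 0.714, 0.004]
force: [-2.4, 2.5, -0.6]
grip_width: 0.277
```

```bash
python3 - <<'E'
from h import *
st();snap('wrist','w5');crop('w5',180,100,420,360,3,'c6')
E
```

```text
t 7.4 tcp [525.88 130.39  49.93] comp [ 1.2  -1.09] head -1.5895 tilt [-0.0106  0.0011] F [-2.43  2.45 -0.63] grip 0.277
```

View pics/c6.png

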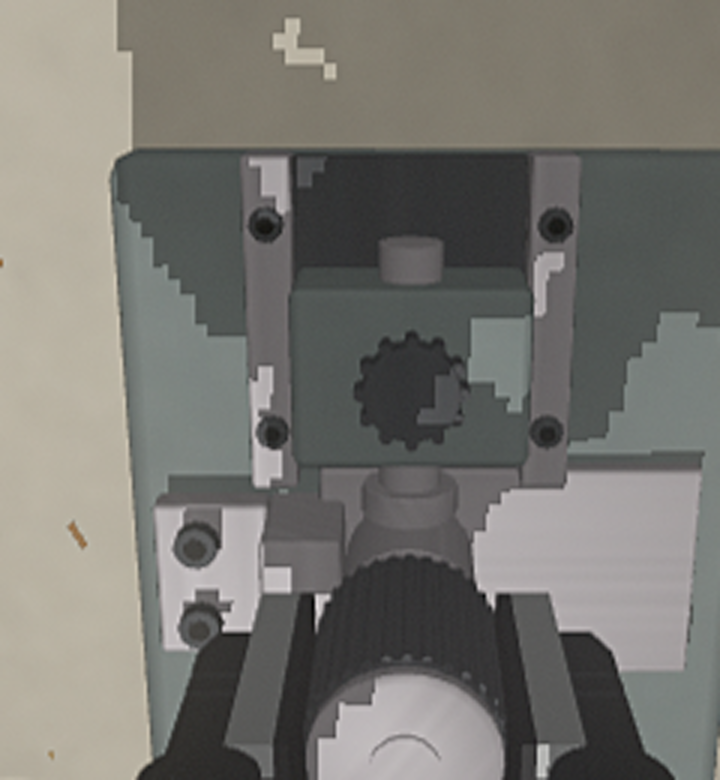

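Call:
{"name": "move_arm", "arguments": {
  "deltas": [
    {"slide":[0.05,0.01,0],"yaw":0,"grip":0.7}
  ]
}}

```text
time: 7.58
tcp_pos: [0.5258, 0.1298, 0.0499]
ee_rot: [-0.003, -0.7, 0.714, 0.004]
force: [-1.3, 1.9, -0.7]
grip_width: 0.282
```

Call:
{"name": "move_arm", "arguments": {
  "deltas": [
    {"slide":[0.05,0.01,0],"yaw":0,"grip":0.7}
  ]
}}

```text
time: 7.7
tcp_pos: [0.5259, 0.1296, 0.05]
ee_rot: [-0.003, -0.7, 0.714, 0.004]
force: [-3.0, 2.6, -2.1]
grip_width: 0.279
```

Call:
{"name": "move_arm", "arguments": {
  "deltas": [
    {"slide":[0.05,0.01,0],"yaw":0,"grip":0.7}
  ]
}}

```text
time: 7.82
tcp_pos: [0.5258, 0.1295, 0.05]
ee_rot: [-0.003, -0.7, 0.714, 0.004]
force: [-3.0, 3.9, -2.5]
grip_width: 0.278
```

```bash
python3 - <<'E'
from h import *
st()
E
```

```text
t 7.83 tcp [525.83 129.45  49.96] comp [ 1.17 -2.03] head -1.5898 tilt [-0.0096  0.0023] F [-2.97  3.88 -2.47] grip 0.2777
```

Call:
{"name": "move_arm", "arguments": {
  "deltas": [
    {"slide":[0.05,-0.01,0.05],"yaw":0,"grip":0.7}
  ]
}}

```text
time: 7.95
tcp_pos: [0.5259, 0.1294, 0.0499]
ee_rot: [-0.002, -0.7, 0.714, 0.004]
force: [-4.7, 4.5, 3.5]
grip_width: 0.278
```

Call:
{"name": "move_arm", "arguments": {
  "deltas": [
    {"slide":[0.04,-0.02,0.08],"yaw":0,"grip":0.7}
  ]
}}

```text
time: 8.07
tcp_pos: [0.5259, 0.1294, 0.0498]
ee_rot: [-0.002, -0.701, 0.714, 0.004]
force: [-6.4, 4.9, 5.4]
grip_width: 0.276
```

```bash
python3 - <<'E'
from h import *
st()
E
```

```text
t 8.07 tcp [525.94 129.38  49.82] comp [ 1.28 -2.09] head -1.5892 tilt [-0.0096  0.0031] F [-6.38  4.85  5.36] grip 0.2762
```

Call:
{"name": "move_arm", "arguments": {
  "deltas": [
    {"slide":[0.02,0,0],"yaw":0,"grip":0.7},
    {"slide":[0,0,0],"yaw":0,"grip":0.4},
    {"slide":[0,0,0],"yaw":0,"grip":0.2},
    {"slide":[0,0,0],"yaw":0,"grip":0.1}
  ]
}}

```text
time: 8.57
tcp_pos: [0.5283, 0.1292, 0.0511]
ee_rot: [-0.0, -0.701, 0.713, 0.003]
force: [-0.3, 0.2, -0.1]
grip_width: 0.451
```

```bash
python3 - <<'E'
from h import *
st();snap('wrist','w6');crop('w6',180,100,420,400,2.6,'c7')
E
```

```text
t 8.57 tcp [528.29 129.18  51.13] comp [ 3.63 -2.26] head -1.5879 tilt [-0.0047  0.0036] F [-0.28  0.16 -0.15] grip 0.4512
```

View pics/c7.png

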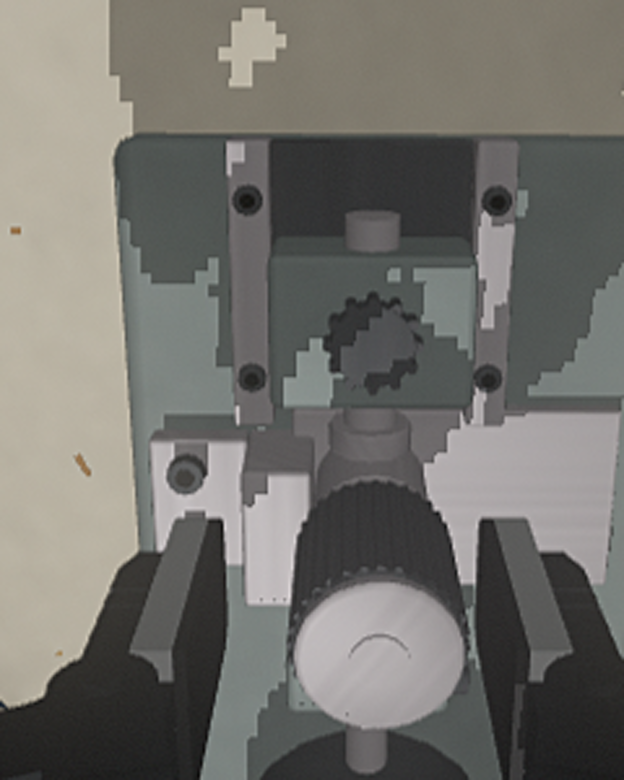

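Call:
{"name": "move_arm", "arguments": {
  "deltas": [
    {"slide":[0,0.2,-0.3],"yaw":0,"grip":-0.3},
    {"slide":[0,0,-2],"yaw":0,"grip":-0.4},
    {"slide":[0,0,-3],"yaw":0,"grip":-0.5},
    {"slide":[0,0,-3],"yaw":0,"grip":-0.5},
    {"slide":[0,0,-1],"yaw":0,"grip":-0.5}
  ]
}}

```text
time: 9.25
tcp_pos: [0.5263, 0.1283, 0.1466]
ee_rot: [-0.001, -0.701, 0.713, 0.003]
force: [0.3, 0.2, -0.8]
grip_width: 0.75
```

```bash
python3 - <<'E'
from h import *
st();snap('wrist','w7');crop('w7',190,130,390,330,4,'c8')
E
```

```text
t 9.25 tcp [526.33 128.26 146.55] comp [ 1.68 -3.21] head -1.588 tilt [-0.0057  0.0022] F [ 0.25  0.23 -0.77] grip 0.7505
```

View pics/w7.png

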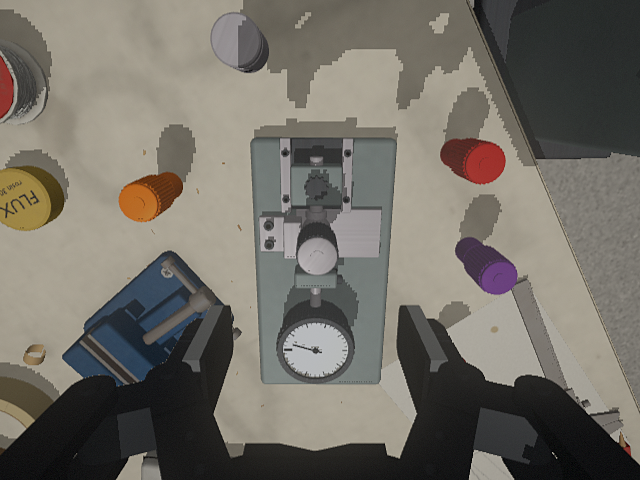

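View pics/c8.png

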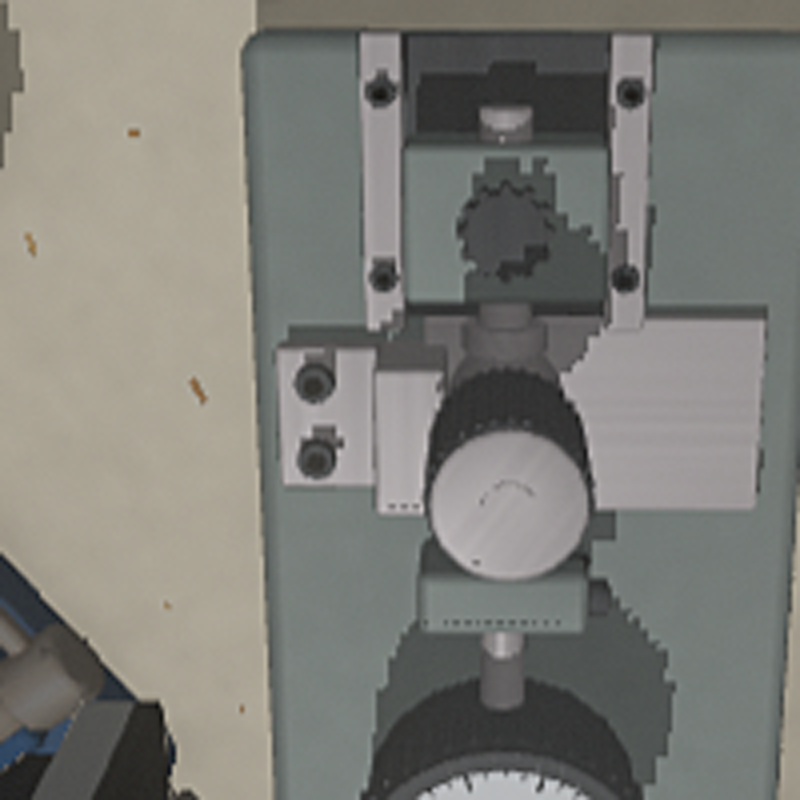

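```bash
python3 - <<'E'
from h import *
crop('w7',270,300,360,390,8,'c9')
E
```

```text
(no output)
```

View pics/c9.png

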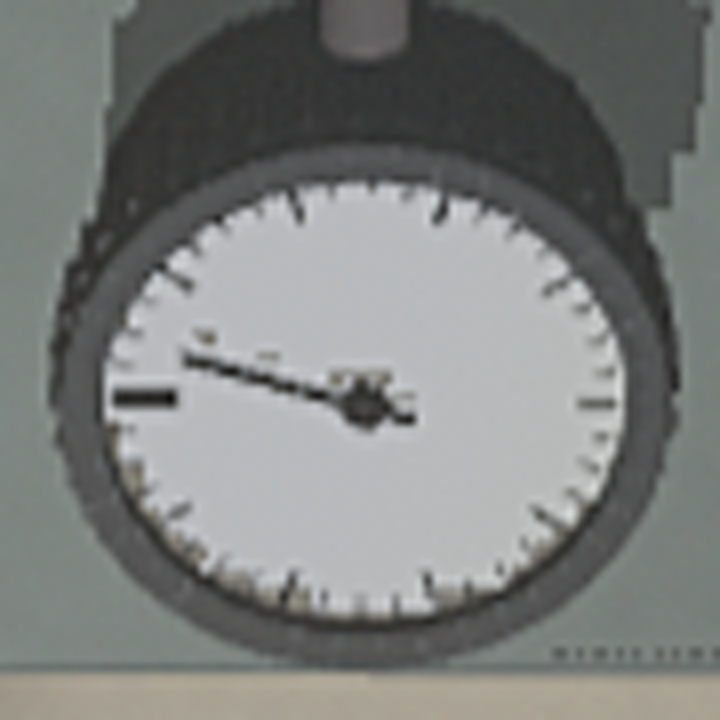

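```bash
sed -i 's/^O=.*;YAW/O=np.array([.5258,.1316]);YAW/' h.py; python3 - <<'E'
from h import *
s=ld('w7')
C=lambda x,y:(270+(x+.5)/8-.5,300+(y+.5)/8-.5)
c=onz(s,*C(367,403),.047);t=onz(s,*C(188,358),.047);z1=onz(s,*C(115,398),.046);z0=onz(s,*C(178,398),.046);z9=onz(s,*C(598,404),.046)
ang=lambda d:np.degrees(np.arctan2(d[1],d[0]))
print(c,w2c(c),ang(t-c),ang(z1-c),ang(z1-z0),ang(z1-z9),np.linalg.norm(t-c))
s=ld('w1')
for p in [(210,305),(155,245)]:
  for z in (.02,.05): print(onz(s,*p,z))
plan([.5273,.2115,.13],YAW-np.pi/2)
E
```

```text
[0.5251685  0.21130175 0.047     ] [-2.06595379 79.67746809] -17.418598042239896 -0.6887768580173941 -1.1206903732289664 -1.949388031012893 0.01628594535307656
[0.58690456 0.20484304 0.02      ]
[0.57821367 0.18870337 0.05      ]
[0.62947159 0.14799307 0.02      ]
[0.61680519 0.13716286 0.05      ]
[-4.16, 0.03, 0.85] yaw 0.0004
[-4.16, 0.03, 0.85] yaw 0.0004
```

```bash
python3 - <<'E'
from h import *
st();plan([.5273,.2115,.12],YAW-np.pi/2+.45)
E
```

```text
t 9.3 tcp [526.46 128.29 146.95] comp [ 0.72 -3.29] head -1.588 tilt [-0.0052  0.0023] F [-0.25  0.26  1.06] grip 0.7479
[-2.77, 0.02, 0.9] yaw -0.1497
[-2.75, -0.39, 0.9] yaw -0.1497
[-2.66, -0.8, 0.9] yaw -0.1497
```

Call:
{"name": "move_arm", "arguments": {
  "deltas": [
    {"slide":[-2.8,0,0.9],"yaw":-0.15,"grip":-0.6},
    {"slide":[-2.75,-0.4,0.9],"yaw":-0.15,"grip":-0.6},
    {"slide":[-2.7,-0.8,0.9],"yaw":-0.15,"grip":-0.6},
    {"slide":[0,0,0],"yaw":0,"grip":-0.6}
  ]
}}

```text
time: 9.8
tcp_pos: [0.5249, 0.2129, 0.1157]
ee_rot: [0.003, 0.846, -0.534, -0.004]
force: [-0.1, -0.1, -0.3]
grip_width: 0.801
```

```bash
python3 - <<'E'
from h import *
st();snap('wrist','w8');plan([.5273,.2115,.05],YAW-np.pi/2+.45)
E
```

```text
t 9.8 tcp [524.91 212.94 115.68] comp [-2.35 81.31] head -1.1265 tilt [-0.0102 -0.0001] F [-0.07 -0.11 -0.3 ] grip 0.8007
[0.08, -0.1, 3.3] yaw 0.0053
[0.08, -0.1, 3.3] yaw 0.0053
```

View pics/w8.png

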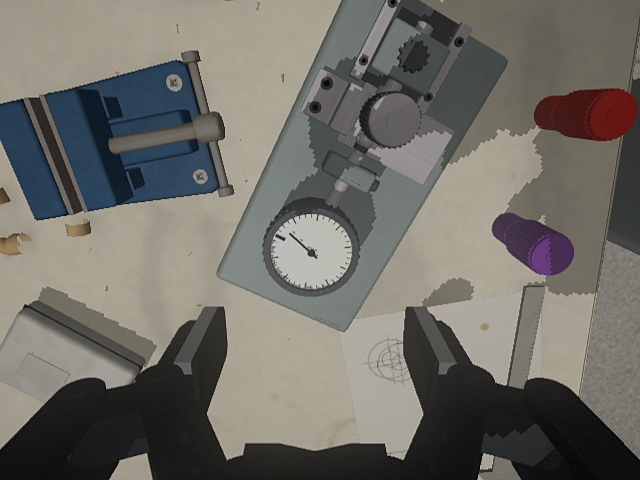

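Call:
{"name": "move_arm", "arguments": {
  "deltas": [
    {"slide":[0.1,-0.1,3.3],"yaw":0.005,"grip":-0.6},
    {"slide":[0.1,-0.1,2.8],"yaw":0,"grip":-0.6},
    {"slide":[0,0,0],"yaw":0,"grip":-0.6}
  ]
}}

```text
time: 10.22
tcp_pos: [0.5267, 0.2089, 0.0534]
ee_rot: [0.003, 0.842, -0.539, -0.004]
force: [-0.2, 0.8, 0.9]
grip_width: 0.802
```

```bash
python3 - <<'E'
from h import *
st();snap('wrist','w9');plan([.5273,.2115,.035],tx(),1)
E
```

```text
t 10.22 tcp [526.69 208.85  53.43] comp [-0.5  77.26] head -1.1391 tilt [-0.0108 -0.0007] F [-0.2   0.79  0.88] grip 0.8023
[-0.2, -0.06, 1.97] yaw -0.0
```

View pics/w9.png

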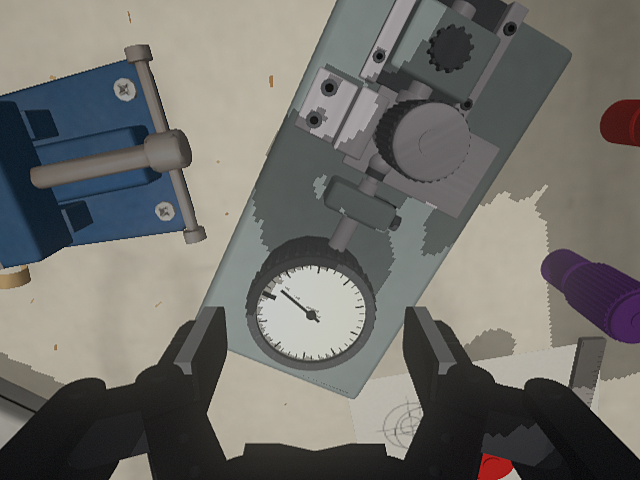

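Call:
{"name": "move_arm", "arguments": {
  "deltas": [
    {"slide":[-0.25,-0.05,1.1],"yaw":0,"grip":-0.6},
    {"slide":[-0.1,0,1.0],"yaw":0,"grip":-0.6},
    {"slide":[0,0,0],"yaw":0,"grip":-0.6}
  ]
}}

```text
time: 10.65
tcp_pos: [0.5277, 0.2134, 0.0351]
ee_rot: [-0.0, 0.842, -0.539, -0.003]
force: [-0.6, 0.2, -0.6]
grip_width: 0.8
```

```bash
python3 - <<'E'
from h import *
st();snap('wrist','w10');plan([.5273,.2115,.031],tx(),1)
E
```

```text
t 10.65 tcp [527.69 213.41  35.07] comp [ 0.42 81.83] head -1.1397 tilt [-0.0045  0.0033] F [-0.6   0.25 -0.6 ] grip 0.7998
[0.16, 0.15, 0.45] yaw -0.0
```

View pics/w10.png

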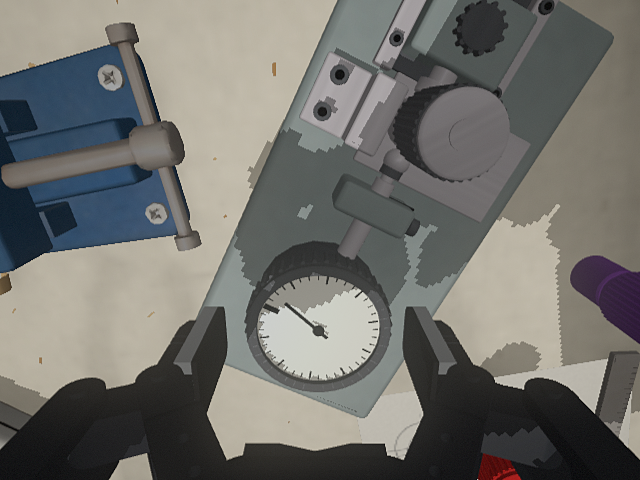

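Call:
{"name": "move_arm", "arguments": {
  "deltas": [
    {"slide":[0.1,0.05,0.5],"yaw":0,"grip":-0.6},
    {"slide":[0,0,0],"yaw":0,"grip":-0.45},
    {"slide":[0,0,0],"yaw":0,"grip":-0.35},
    {"slide":[0,0,0],"yaw":0,"grip":-0.25},
    {"slide":[0,0,0],"yaw":0,"grip":-0.2}
  ],
  "grip_force": 25
}}

```text
time: 11.32
tcp_pos: [0.527, 0.2119, 0.0311]
ee_rot: [0.0, 0.842, -0.539, -0.003]
force: [-0.4, -0.1, -1.0]
grip_width: 0.643
```

```bash
python3 - <<'E'
from h import *
st();snap('wrist','w11')
E
```

```text
t 11.32 tcp [527.01 211.94  31.13] comp [-0.24 80.35] head -1.1397 tilt [-0.0052  0.003 ] F [-0.38 -0.09 -1.03] grip 0.6429
```

View pics/w11.png

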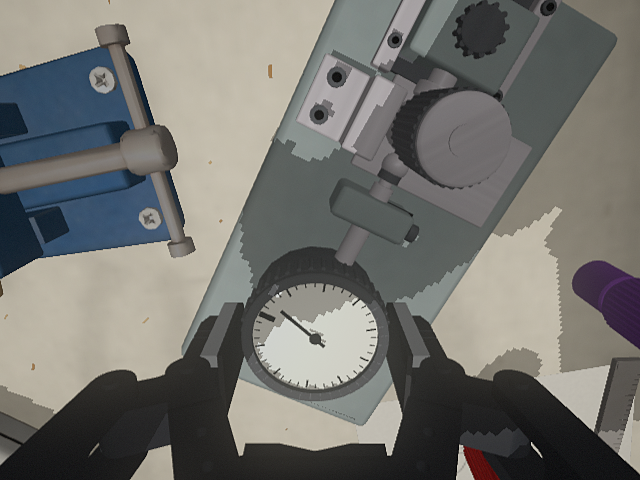

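Call:
{"name": "move_arm", "arguments": {
  "deltas": [
    {"slide":[0,0,0],"yaw":0.08,"grip":-0.2},
    {"slide":[0,0,0],"yaw":0.08,"grip":-0.2},
    {"slide":[0,0,0],"yaw":0,"grip":-0.2}
  ]
}}

```text
time: 11.75
tcp_pos: [0.527, 0.2119, 0.0311]
ee_rot: [0.001, 0.795, -0.606, -0.003]
force: [-1.1, 0.0, 1.5]
grip_width: 0.646
```

```bash
python3 - <<'E'
from h import *
st();snap('wrist','w12');crop('w12',230,260,400,410,4.5,'c10')
E
```

```text
t 11.75 tcp [526.97 211.93  31.11] comp [-0.28 80.34] head -1.3033 tilt [-0.0054  0.0027] F [-1.13  0.01  1.46] grip 0.6464
```

View pics/c10.png

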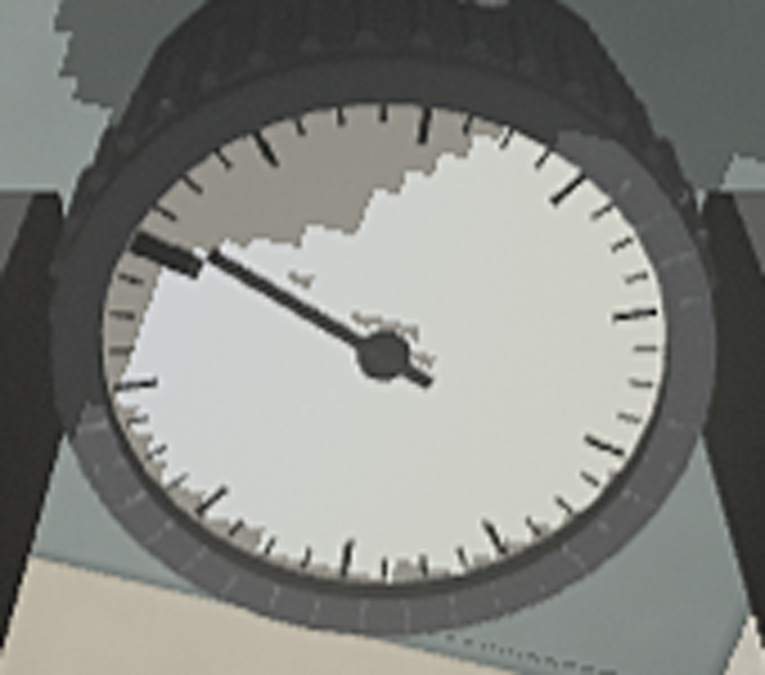

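```bash
cat >> h.py <<'E'
def dial(f,C,tip,tail,hub,zo,zi,opp,zs=.0455,zn=.0465):
    s=ld(f);a=lambda p,q,z:np.degrees(np.arctan2(*(onz(s,*C(*p),z)-onz(s,*C(*q),z))[[1,0]]))
    c=(onz(s,*C(*zo),zs)+onz(s,*C(*opp),zs))/2
    n1=a(tip,hub,zn);n2=a(tip,tail,zn);z1=a(zo,opp,zs);z2=a(zo,zi,zs)
    print('needle',n1.round(2),n2.round(2),'zero by opp',z1.round(2),'own',z2.round(2),'needle-zero',(n1-z1).round(2),(n2-z1).round(2),'centre',c.round(4),'hub',onz(s,*C(*hub),zn).round(4))
E
python3 - <<'E'
from h import *
C=lambda x,y:(230+(x+.5)/4.5-.5,260+(y+.5)/4.5-.5)
for zn in (.0465,.0475):dial('w12',C,(210,254),(432,382),(384,356),(135,243),(200,269),(607,448),zn=zn)
E
```

```text
needle -18.77 -18.32 zero by opp -11.31 own -9.43 needle-zero -7.46 -7.02 centre [0.5262 0.2121 0.0455] hub [0.5255 0.2121 0.0465]
needle -18.77 -18.32 zero by opp -11.31 own -9.43 needle-zero -7.46 -7.02 centre [0.5262 0.2121 0.0455] hub [0.5257 0.2114 0.0475]
```

Call:
{"name": "move_arm", "arguments": {
  "deltas": [
    {"slide":[0,0,0],"yaw":0.063,"grip":-0.2},
    {"slide":[0,0,0],"yaw":0.063,"grip":-0.2},
    {"slide":[0,0,0],"yaw":0,"grip":-0.2}
  ]
}}

```text
time: 12.18
tcp_pos: [0.5269, 0.2119, 0.0311]
ee_rot: [0.001, 0.756, -0.655, -0.003]
force: [-1.8, -1.1, 1.7]
grip_width: 0.643
```

```bash
python3 - <<'E'
from h import *
st();snap('wrist','w13');crop('w13',230,260,400,410,4.5,'c11')
E
```

```text
t 12.18 tcp [526.9  211.94  31.14] comp [-0.34 80.35] head -1.4281 tilt [-0.0056  0.0026] F [-1.81 -1.12  1.66] grip 0.6426
```

View pics/c11.png

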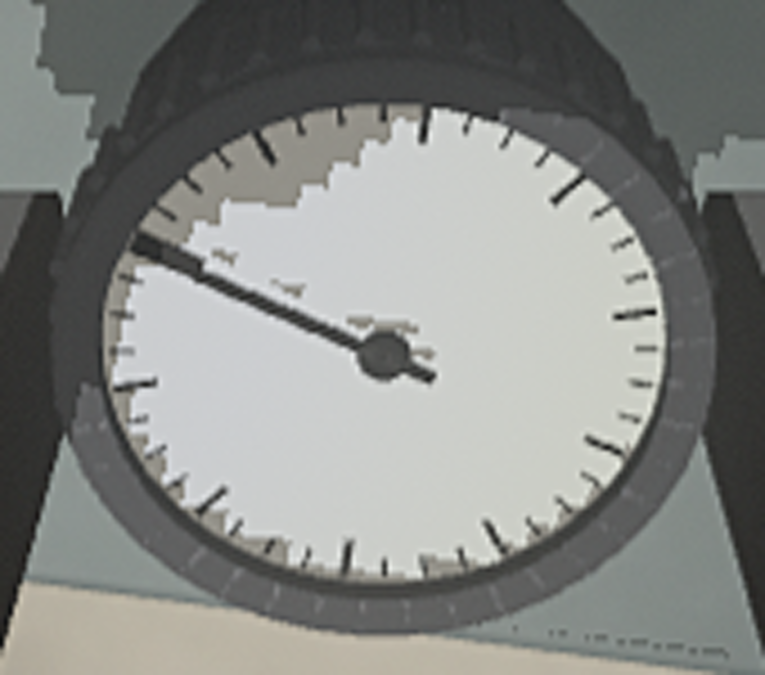

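```bash
python3 - <<'E'
from h import *
crop('w13',250,295,330,345,10,'c12')
C=lambda x,y:(230+(x+.5)/4.5-.5,260+(y+.5)/4.5-.5)
dial('w13',C,(206,271),(434,378),(384,356),(135,243),(200,268),(607,448))
E
```

```text
needle -20.72 -20.3 zero by opp -18.47 own -15.74 needle-zero -2.25 -1.83 centre [0.5261 0.212  0.0455] hub [0.5254 0.2121 0.0465]
```

View pics/c12.png

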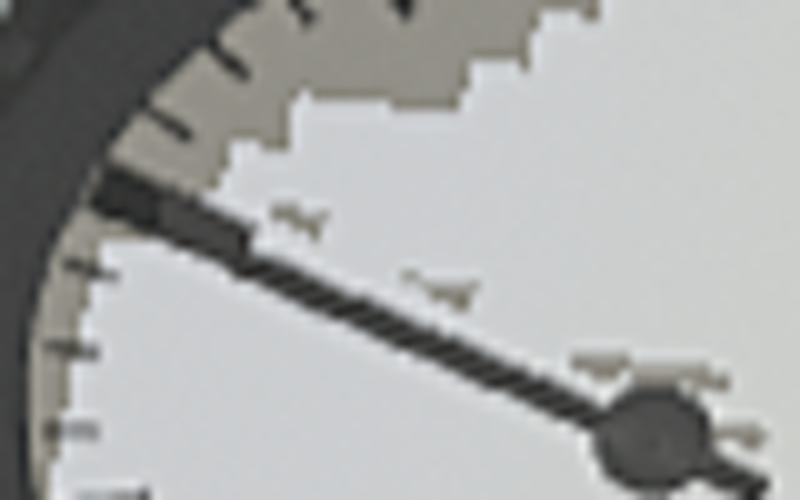

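Call:
{"name": "move_arm", "arguments": {
  "deltas": [
    {"slide":[0,0,0],"yaw":0,"grip":-0.35},
    {"slide":[0,0,0],"yaw":0,"grip":-0.6},
    {"slide":[0,0,-0.5],"yaw":0,"grip":-0.65},
    {"slide":[0,0,-2.5],"yaw":0,"grip":-0.6},
    {"slide":[-2,0.3,-1.0],"yaw":0.05,"grip":-0.6}
  ]
}}

```text
time: 12.85
tcp_pos: [0.5226, 0.2312, 0.0721]
ee_rot: [-0.0, 0.739, -0.673, -0.002]
force: [-1.0, 0.1, -0.1]
grip_width: 0.802
```

```bash
python3 - <<'E'
from h import *
st();p=c2w(0,162);plan([*p,.075],YAW-np.pi/2)
E
```

```text
t 12.85 tcp [522.64 231.17  72.07] comp [-4.96 99.5 ] head -1.4778 tilt [-0.0036  0.0033] F [-1.03  0.07 -0.06] grip 0.8015
[-3.08, -0.59, -0.15] yaw 0.0555
[-3.11, -0.42, -0.15] yaw 0.0555
```

Call:
{"name": "move_arm", "arguments": {
  "deltas": [
    {"slide":[-3.1,-0.6,-0.15],"yaw":0.055,"grip":-0.6},
    {"slide":[-3.1,-0.4,-0.15],"yaw":0.055,"grip":-0.6},
    {"slide":[0,0,0],"yaw":0,"grip":-0.6}
  ]
}}

```text
time: 13.22
tcp_pos: [0.5299, 0.2972, 0.0784]
ee_rot: [0.003, -0.7, 0.714, 0.002]
force: [-1.0, -0.1, -0.1]
grip_width: 0.803
```

```bash
python3 - <<'E'
from h import *
st();s=snap('wrist','w14');print(proj(s,[*c2w(0,80),.046]),np.array(s['extrinsics'])[:3,3])
E
```

```text
t 13.22 tcp [529.9  297.18  78.45] comp [  1.12 165.63] head -1.5898 tilt [0.0012 0.0073] F [-1.04 -0.06 -0.11] grip 0.8029
[313.79516192  90.93068928] [0.52657144 0.21553291 0.21978183]
```

View pics/w14.png

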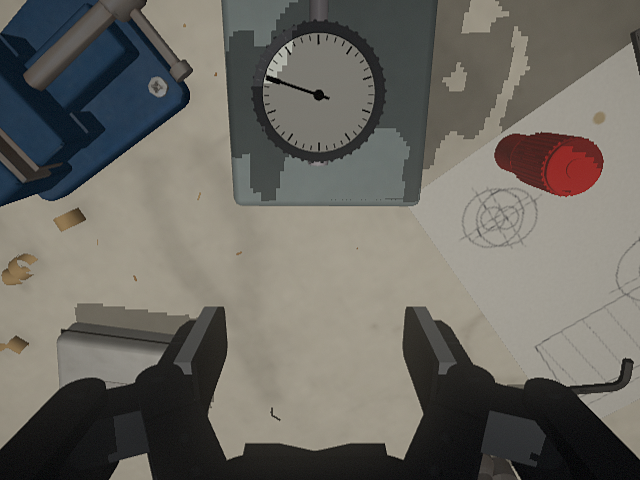

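```bash
python3 - <<'E'
from h import *
crop('w14',245,15,395,165,5.2,'c13');crop('w14',255,60,335,110,10,'c14')
E
```

```text
(no output)
```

View pics/c13.png

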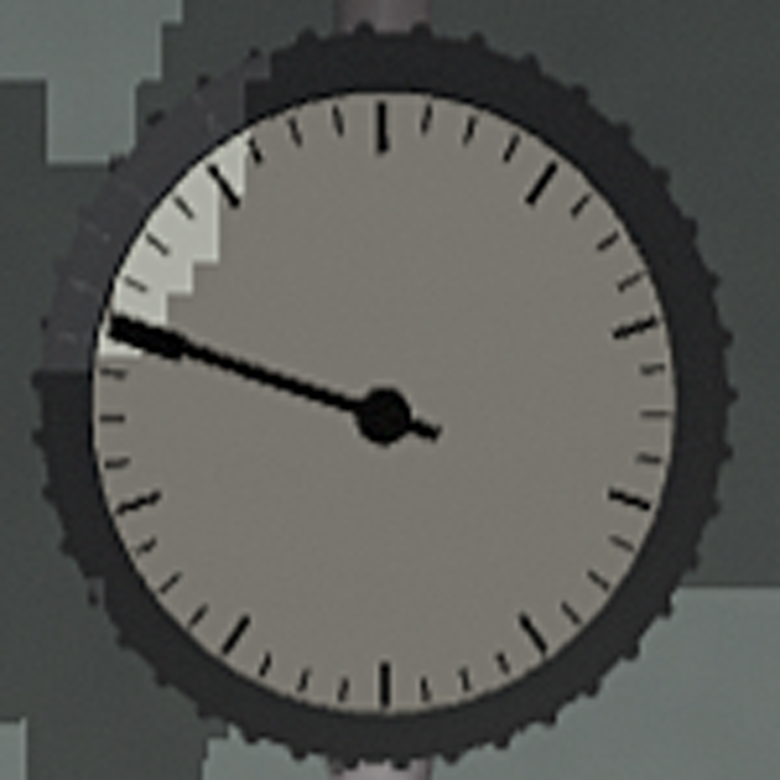

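View pics/c14.png

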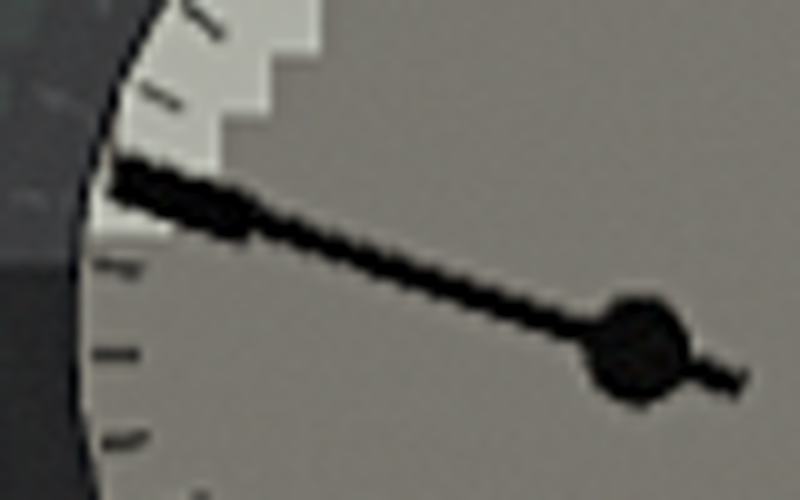

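```bash
cat >> h.py <<'E'
def rect(f,z,c0,half=.03,N=1200):
    s=ld(f);im=cv2.imread(f'pics/{f}.png',0)
    # world grid: col -> +x, row -> -y (seen from above)
    pts=np.array([[c0[0]-half,c0[1]+half],[c0[0]+half,c0[1]+half],[c0[0]+half,c0[1]-half],[c0[0]-half,c0[1]-half]])
    src=np.float32([proj(s,[*p,z]) for p in pts]);dst=np.float32([[0,0],[N,0],[N,N],[0,N]])
    H=cv2.getPerspectiveTransform(src,dst);return cv2.warpPerspective(im,H,(N,N),flags=cv2.INTER_CUBIC)
E
python3 - <<'E'
from h import *
s=ld('w14')
c0=onz(s,245+384/5.2,15+408/5.2,.046)[:2];print(c0)
r=rect('w14',.0455,c0);cv2.imwrite('pics/r14.png',cv2.resize(r,(700,700)))
# fit white-face boundary circle
b=cv2.GaussianBlur(r,(0,0),4)
P=[]
for a in np.radians(np.arange(0,360,3)):
    rr=np.arange(400,560);v=b[(600-rr*np.sin(a)).astype(int),(600+rr*np.cos(a)).astype(int)].astype(float)
    k=np.argmin(np.gradient(v));P.append((600+rr[k]*np.cos(a),600-rr[k]*np.sin(a)))
P=np.float32(P);(cx,cy),(d1,d2),an=cv2.fitEllipse(P);print('face',cx,cy,d1,d2)
p=cv2.warpPolar(r,(600,3600),(cx,cy),600,cv2.INTER_LINEAR+cv2.WARP_POLAR_LINEAR)
cv2.imwrite('pics/p14.png',cv2.resize(p,(600,600)))
np.save('pics/p14.npy',p)
for rad in (430,445,460): 
    v=p[:,rad].astype(float);print(rad,v.min(),v.max())
E
```

```text
[0.52519608 0.21259515]
face 605.8330078125 591.1387329101562 915.0896606445312 917.185302734375
430 0.0 198.0
445 11.0 195.0
460 13.0 111.0
```

View pics/r14.png

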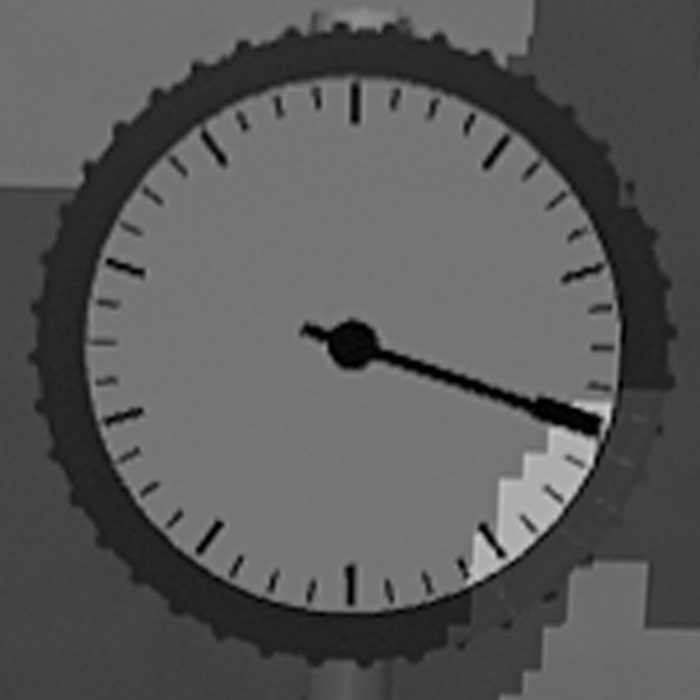

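View pics/p14.png

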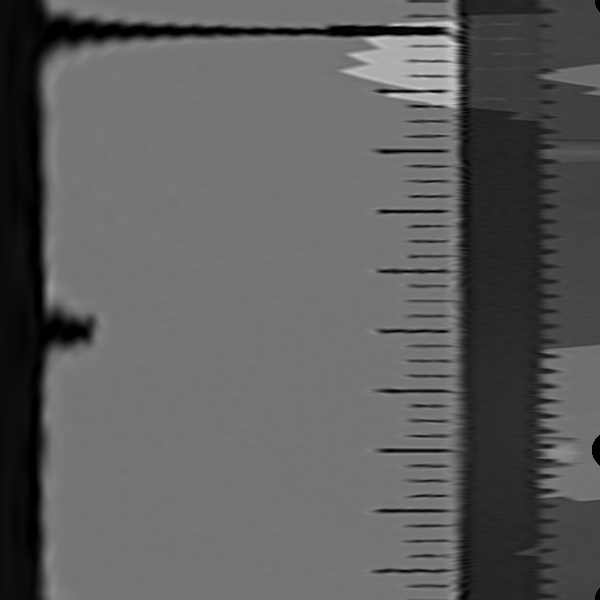

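Now the numeric angles.

```bash
cat > pol.py <<'E'
from h import *
def pol(f,c0,zs=.0455):
    r=rect(f,zs,c0);b=cv2.GaussianBlur(r,(0,0),4);P=[]
    for a in np.radians(np.arange(0,360,3)):
        rr=np.arange(400,560);v=b[(600-rr*np.sin(a)).astype(int),(600+rr*np.cos(a)).astype(int)].astype(float)
        k=np.argmin(np.gradient(v));P.append((600+rr[k]*np.cos(a),600-rr[k]*np.sin(a)))
    (cx,cy),_,_=cv2.fitEllipse(np.float32(P))
    p=cv2.warpPolar(r,(600,7200),(cx,cy),600,cv2.INTER_LINEAR+cv2.WARP_POLAR_LINEAR).astype(float) # row angle cw, 0.05deg
    ring=p[:,390:440].mean(1);ring=cv2.GaussianBlur(ring[None],(0,0),6)[0] if 0 else ring
    bg=cv2.medianBlur(ring.astype(np.float32)[None].astype(np.uint8),255)[0].astype(float)
    d=np.clip(bg-ring-8,0,None)
    # phase of 40th harmonic
    th=np.arange(7200)*2*np.pi/7200
    ph=lambda n:np.degrees(-np.angle((d*np.exp(-1j*n*th)).sum())/n)
    z40=ph(40);z10=ph(10)
    # long marks only
    ring2=p[:,380:400].mean(1);bg2=cv2.medianBlur(ring2.astype(np.uint8)[None],255)[0].astype(float);d2=np.clip(bg2-ring2-8,0,None)
    z10b=np.degrees(-np.angle((d2*np.exp(-1j*10*th)).sum())/10)
    print('face centre',cx,cy,'phase40',z40%9,'long',z10%36,z10b%36)
    pts=[]
    for a in range(100,340,5):
        col=p[:,a];
        w=np.clip(70-cv2.GaussianBlur(col[None],(1,0),0.1)[0],0,None) if 0 else np.clip(70-col,0,None)
        k=np.argmin(np.convolve(col,np.ones(20)/20,'same'));lo=np.arange(k-150,k+151)%7200
        ww=np.clip(90-p[lo,a],0,None);ang=(k+((np.arange(-150,151))*ww).sum()/ww.sum())*.05
        pts.append((cx+a*np.cos(np.radians(ang)),cy+a*np.sin(np.radians(ang))))
    vx,vy,x0,y0=cv2.fitLine(np.float32(pts),cv2.DIST_HUBER,0,.01,.01).ravel()
    if vx*(pts[-1][0]-pts[0][0])+vy*(pts[-1][1]-pts[0][1])<0: vx,vy=-vx,-vy
    print('needle cw deg',np.degrees(np.arctan2(vy,vx)),'offset px(20/mm) of line from centre',(cx-x0)*vy-(cy-y0)*vx)
    # zero direct: broad mark at radius 400-440
    for a in (400,420,440):
        col=p[:,a];n0=np.degrees(np.arctan2(vy,vx))/.05
        lo=(np.arange(-120,121)+int(n0))%7200;ww=np.clip(60-p[lo,a],0,None);print(a,'mark cw',(int(n0)+(np.arange(-120,121)*ww).sum()/ww.sum())*.05)
if __name__=='__main__': pol('w14',np.array([.5252,.2126]))
E
python3 pol.py
```

```text
face centre 605.7235717773438 590.96484375 phase40 0.6668890098669464 long 18.63179272935155 18.56373255985114
needle cw deg 19.046211 offset px(20/mm) of line from centre -0.5836487
400 mark cw 18.57583095067906
420 mark cw 18.583926712471374
440 mark cw 18.567904472667035
```

```bash
python3 - <<'E'
from h import *
st();plan([.5257,.1300,.120],YAW-np.pi/2,3)
E
```

```text
t 13.28 tcp [529.41 295.95  78.17] comp [  0.65 164.39] head -1.5906 tilt [-0.      0.0064] F [ 0.67  0.22 -0.04] grip 0.8009
[5.53, 0.01, -1.39] yaw -0.0006
[5.53, 0.02, -1.39] yaw -0.0006
[5.53, 0.02, -1.39] yaw -0.0006
```

Call:
{"name": "move_arm", "arguments": {
  "deltas": [
    {"slide":[0.5,0,-3.5],"yaw":0,"grip":-0.4},
    {"slide":[5.5,0,-0.5],"yaw":0,"grip":-0.4},
    {"slide":[5.5,0,0],"yaw":0,"grip":-0.2},
    {"slide":[5.0,0,0],"yaw":0,"grip":0},
    {"slide":[0.3,0,0],"yaw":0,"grip":0}
  ]
}}

```text
time: 13.9
tcp_pos: [0.5243, 0.1196, 0.1183]
ee_rot: [0.001, -0.701, 0.713, 0.002]
force: [0.3, -0.1, 0.3]
grip_width: 0.502
```

```bash
python3 - <<'E'
from h import *
st();plan([.5257,.1300,.06],YAW-np.pi/2,2);s=snap('wrist','w15')
E
```

```text
t 13.9 tcp [524.29 119.57 118.32] comp [ -1.29 -12.05] head -1.589 tilt [-0.0013  0.0048] F [ 0.32 -0.08  0.34] grip 0.5019
[-0.52, -0.06, 2.92] yaw -0.0001
[-0.52, -0.06, 2.92] yaw -0.0001
```

View pics/w15.png

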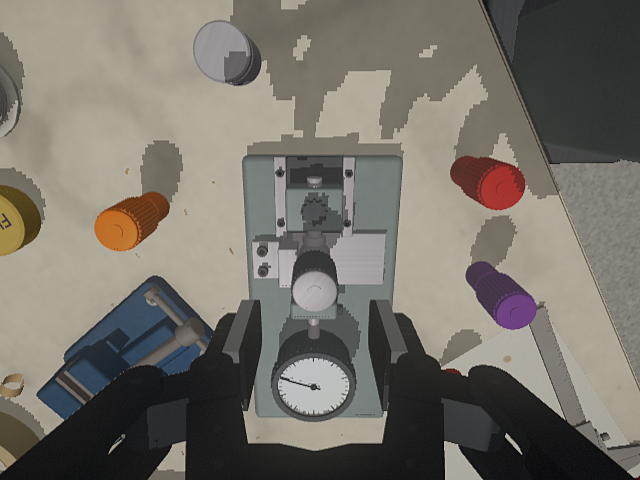

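Call:
{"name": "move_arm", "arguments": {
  "deltas": [
    {"slide":[-1.0,-0.1,0.5],"yaw":0,"grip":0},
    {"slide":[0,0,2.0],"yaw":0,"grip":0},
    {"slide":[0,0,2.0],"yaw":0,"grip":0},
    {"slide":[0,0,0],"yaw":0,"grip":0}
  ]
}}

```text
time: 14.45
tcp_pos: [0.5271, 0.1361, 0.072]
ee_rot: [0.003, -0.703, 0.711, 0.002]
force: [-0.7, 0.4, -0.5]
grip_width: 0.499
```

```bash
python3 - <<'E'
from h import *
st();plan([.5257,.1300,.05],YAW-np.pi/2,2)
E
```

```text
t 14.45 tcp [527.12 136.11  72.02] comp [1.24 4.53] head -1.5827 tilt [0.0017 0.0063] F [-0.7   0.36 -0.46] grip 0.4985
[0.31, 0.07, 1.1] yaw 0.0031
[0.31, 0.07, 1.1] yaw 0.0031
```

Call:
{"name": "move_arm", "arguments": {
  "deltas": [
    {"slide":[0.3,0.07,1.0],"yaw":0.003,"grip":0},
    {"slide":[0.3,0.07,1.0],"yaw":0.003,"grip":0},
    {"slide":[0,0,0],"yaw":0,"grip":0},
    {"slide":[0,0,0],"yaw":0,"grip":0}
  ]
}}

```text
time: 14.95
tcp_pos: [0.5266, 0.132, 0.0518]
ee_rot: [0.004, -0.702, 0.713, 0.001]
force: [-0.8, -1.0, -0.6]
grip_width: 0.502
```

```bash
python3 - <<'E'
from h import *
st();plan([.5257,.1300,.05],YAW-np.pi/2,1)
E
```

```text
t 14.95 tcp [526.61 131.95  51.77] comp [0.81 0.37] head -1.5864 tilt [0.004  0.0073] F [-0.84 -0.98 -0.57] grip 0.5019
[0.2, 0.09, 0.18] yaw 0.0023
```

Call:
{"name": "move_arm", "arguments": {
  "deltas": [
    {"slide":[0.2,0.12,0.1],"yaw":0,"grip":0},
    {"slide":[0,0,0],"yaw":0,"grip":0.2},
    {"slide":[0,0,0],"yaw":0,"grip":0.35},
    {"slide":[0,0,0],"yaw":0,"grip":0.45},
    {"slide":[0,0,0],"yaw":0,"grip":0.6}
  ]
}}

```text
time: 15.58
tcp_pos: [0.5256, 0.1298, 0.0517]
ee_rot: [0.005, -0.701, 0.713, 0.001]
force: [0.3, -0.3, 0.1]
grip_width: 0.277
```

```bash
python3 - <<'E'
from h import *
st()
E
```

```text
t 15.57 tcp [525.57 129.8   51.65] comp [-0.2  -1.81] head -1.5869 tilt [0.0052 0.0081] F [ 0.3  -0.35  0.11] grip 0.277
```

Call:
{"name": "move_arm", "arguments": {
  "deltas": [
    {"slide":[-0.1,0,-0.08],"yaw":0,"grip":0.7},
    {"slide":[-0.15,0.1,-0.05],"yaw":0,"grip":0.7},
    {"slide":[0,0.6,0],"yaw":0,"grip":0.7},
    {"slide":[0,1.2,0],"yaw":0,"grip":0.7},
    {"slide":[0,1.5,-0.2],"yaw":0,"grip":0.7}
  ],
  "grip_force": 30
}}

```text
time: 16.2
tcp_pos: [0.489, 0.1324, 0.0536]
ee_rot: [0.003, -0.701, 0.713, 0.002]
force: [0.2, 1.0, -2.5]
grip_width: 0.276
```

Call:
{"name": "move_arm", "arguments": {
  "deltas": [
    {"slide":[0,0.5,-1.5],"yaw":0,"grip":0.7},
    {"slide":[0,0,-3.0],"yaw":0,"grip":0.7},
    {"slide":[0,0,-1],"yaw":0,"grip":0.7},
    {"slide":[0,0,0],"yaw":0,"grip":0.7}
  ]
}}

```text
time: 16.7
tcp_pos: [0.4815, 0.1325, 0.1127]
ee_rot: [0.004, -0.702, 0.713, 0.001]
force: [-0.4, -1.0, -2.0]
grip_width: 0.272
```

```bash
python3 - <<'E'
from h import *
st();plan([.495,.028,.11],YAW-np.pi/2);snap('wrist','w16');
E
```

```text
t 16.7 tcp [481.54 132.47 112.66] comp [-44.27   0.07] head -1.5863 tilt [0.0042 0.0082] F [-0.38 -1.02 -2.04] grip 0.272
[5.21, -0.75, 0.13] yaw 0.0012
[5.21, -0.76, 0.13] yaw 0.0012
```

View pics/w16.png

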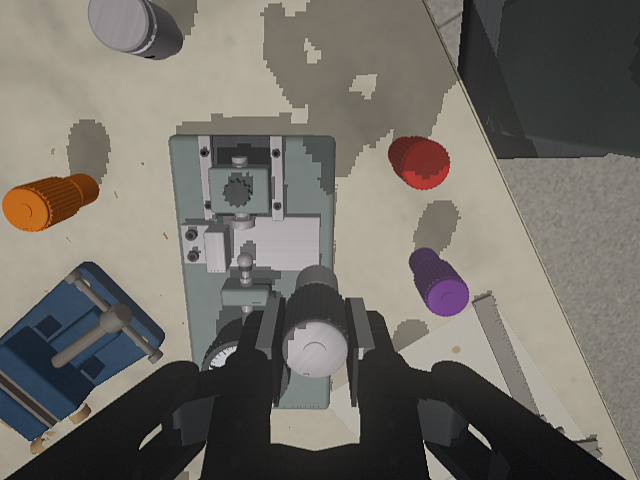

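Call:
{"name": "move_arm", "arguments": {
  "deltas": [
    {"slide":[3.5,-0.4,0],"yaw":0,"grip":0.7},
    {"slide":[3.5,-0.4,0],"yaw":0,"grip":0.7},
    {"slide":[2.6,-0.4,0],"yaw":0,"grip":0.7},
    {"slide":[0,0,0],"yaw":0,"grip":0.7},
    {"slide":[0,0,0],"yaw":0,"grip":0.7}
  ]
}}

```text
time: 17.38
tcp_pos: [0.4901, 0.0335, 0.107]
ee_rot: [0.0, -0.702, 0.713, 0.003]
force: [-0.2, -0.1, -0.7]
grip_width: 0.275
```

```bash
python3 - <<'E'
from h import *
st();plan([.495,.028,.045],YAW-np.pi/2,3);snap('wrist','w17');
E
```

```text
t 17.38 tcp [490.09  33.54 107.03] comp [-33.94 -98.69] head -1.5863 tilt [-0.004   0.0055] F [-0.21 -0.08 -0.74] grip 0.2746
[0.18, -0.17, 2.07] yaw 0.0008
[0.18, -0.17, 2.07] yaw 0.0008
[0.18, -0.17, 2.07] yaw 0.0008
```

View pics/w17.png

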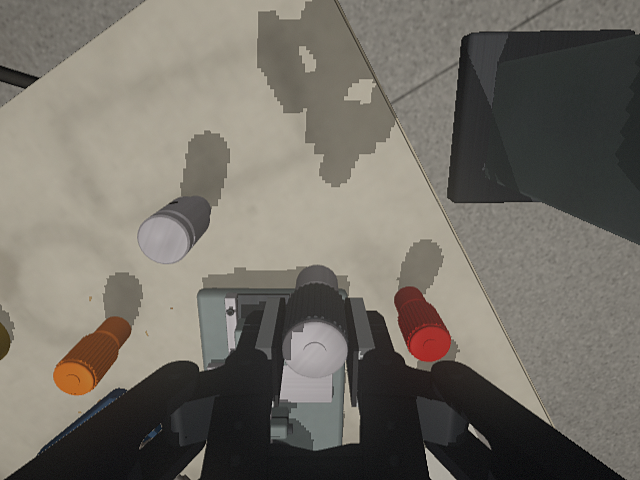

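Call:
{"name": "move_arm", "arguments": {
  "deltas": [
    {"slide":[0.3,-0.2,2.0],"yaw":0,"grip":0.7},
    {"slide":[0.3,-0.2,2.0],"yaw":0,"grip":0.7},
    {"slide":[0.2,0,1.6],"yaw":0,"grip":0.7},
    {"slide":[0,0,0],"yaw":0,"grip":0.7}
  ]
}}

```text
time: 17.92
tcp_pos: [0.4944, 0.0294, 0.0495]
ee_rot: [0.001, -0.704, 0.711, 0.003]
force: [0.5, 0.3, -2.4]
grip_width: 0.273
```

```bash
python3 - <<'E'
from h import *
st()
E
```

```text
t 17.93 tcp [494.45  29.38  49.48] comp [ -29.51 -102.76] head -1.5805 tilt [-0.0028  0.0059] F [ 0.51  0.35 -2.42] grip 0.2732
```

Call:
{"name": "move_arm", "arguments": {
  "deltas": [
    {"slide":[0,0,0.8],"yaw":0,"grip":0.7},
    {"slide":[0,0,0.5],"yaw":0,"grip":0.7},
    {"slide":[0,0,0.05],"yaw":0,"grip":0.7}
  ]
}}

```text
time: 18.3
tcp_pos: [0.4956, 0.0309, 0.0365]
ee_rot: [0.002, -0.704, 0.71, 0.002]
force: [-0.9, -0.0, -1.4]
grip_width: 0.275
```

Call:
{"name": "move_arm", "arguments": {
  "deltas": [
    {"slide":[0,0,0.1],"yaw":0,"grip":0.7}
  ]
}}

```text
time: 18.42
tcp_pos: [0.4959, 0.0311, 0.0358]
ee_rot: [0.003, -0.704, 0.71, 0.002]
force: [0.7, -0.2, -2.4]
grip_width: 0.272
```

Call:
{"name": "move_arm", "arguments": {
  "deltas": [
    {"slide":[0,0,0.08],"yaw":0,"grip":0.7}
  ]
}}

```text
time: 18.55
tcp_pos: [0.496, 0.0311, 0.0351]
ee_rot: [0.003, -0.704, 0.71, 0.002]
force: [-0.5, -0.2, -2.0]
grip_width: 0.272
```

Call:
{"name": "move_arm", "arguments": {
  "deltas": [
    {"slide":[0,0,0.1],"yaw":0,"grip":0.7}
  ]
}}

```text
time: 18.68
tcp_pos: [0.4961, 0.0311, 0.0343]
ee_rot: [0.003, -0.704, 0.71, 0.002]
force: [-0.7, -0.3, -1.0]
grip_width: 0.275
```

Call:
{"name": "move_arm", "arguments": {
  "deltas": [
    {"slide":[0,0,0.08],"yaw":0,"grip":0.7}
  ]
}}

```text
time: 18.8
tcp_pos: [0.4962, 0.0311, 0.0336]
ee_rot: [0.003, -0.704, 0.71, 0.002]
force: [-0.7, 0.9, 3.1]
grip_width: 0.274
```

Call:
{"name": "move_arm", "arguments": {
  "deltas": [
    {"slide":[0,0,0.06],"yaw":0,"grip":0.7}
  ]
}}

```text
time: 18.92
tcp_pos: [0.4962, 0.031, 0.0336]
ee_rot: [0.003, -0.705, 0.71, 0.002]
force: [-2.4, 1.2, 5.6]
grip_width: 0.275
```

Contact with the bench at the expected height. Release and rise.

Call:
{"name": "move_arm", "arguments": {
  "deltas": [
    {"slide":[0,0,0],"yaw":0,"grip":0.5},
    {"slide":[0,0,0],"yaw":0,"grip":0.2},
    {"slide":[0,0,0],"yaw":0,"grip":0},
    {"slide":[0,0,-2],"yaw":0,"grip":0},
    {"slide":[0,0,-3.5],"yaw":0,"grip":0}
  ]
}}

```text
time: 19.55
tcp_pos: [0.4952, 0.0302, 0.0875]
ee_rot: [0.001, -0.705, 0.71, 0.003]
force: [0.7, 0.7, 0.6]
grip_width: 0.501
```

Call:
{"name": "move_arm", "arguments": {
  "deltas": [
    {"slide":[0,0,-3],"yaw":0,"grip":0},
    {"slide":[0,-2,0],"yaw":0,"grip":0},
    {"slide":[-2,-2,0],"yaw":0,"grip":0},
    {"slide":[0,0,0],"yaw":0,"grip":0}
  ]
}}

```text
time: 20.05
tcp_pos: [0.5387, 0.0507, 0.1223]
ee_rot: [0.005, -0.705, 0.71, 0.001]
force: [0.4, 0.6, 0.2]
grip_width: 0.502
```

```bash
python3 - <<'E'
from h import *
st();snap('wrist','w18');
E
```

```text
t 20.05 tcp [538.68  50.72 122.27] comp [ 14.33 -80.64] head -1.5779 tilt [0.006 0.008] F [0.39 0.6  0.15] grip 0.5016
```

View pics/w18.png

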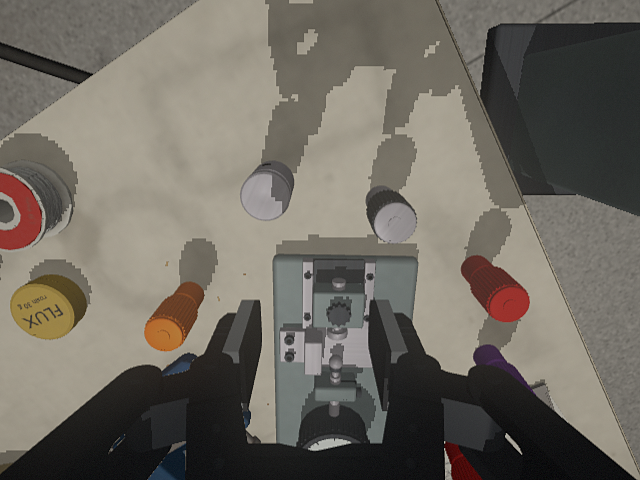

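```bash
python3 - <<'E'
from h import *
crop('w18',225,140,435,260,3.8,'c15')
s=ld('w18');a=onz(s,395,222,.056);b=onz(s,264.5,196,.062);print(a,b)
E
```

```text
[0.49414051 0.03111543 0.056     ] [0.56315418 0.01509043 0.062     ]
```

View pics/c15.png

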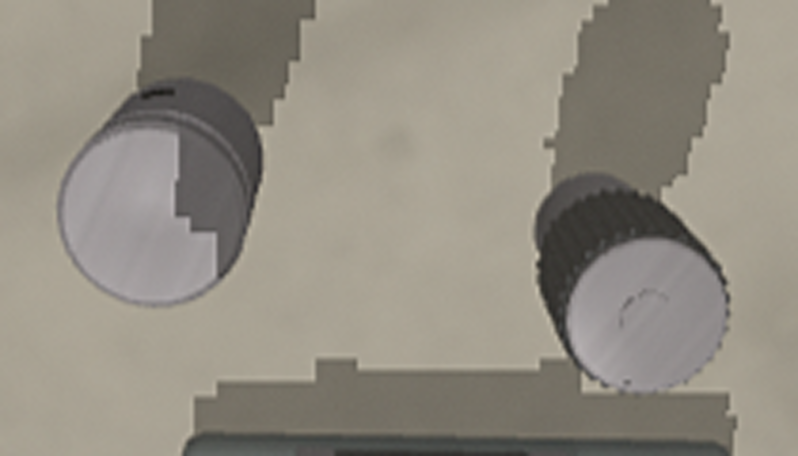

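```bash
python3 - <<'E'
from h import *
plan([.5645,.0155,.095],YAW-np.pi/2,2)
E
```

```text
[1.72, -1.36, 1.35] yaw 0.0051
[1.71, -1.37, 1.35] yaw 0.0051
```

Call:
{"name": "move_arm", "arguments": {
  "deltas": [
    {"slide":[1.7,-1.4,1.3],"yaw":0.005,"grip":0},
    {"slide":[1.7,-1.3,1.3],"yaw":0.005,"grip":0},
    {"slide":[0,0,0],"yaw":0,"grip":0}
  ]
}}

```text
time: 20.48
tcp_pos: [0.5633, 0.014, 0.0943]
ee_rot: [0.003, -0.701, 0.714, 0.002]
force: [0.2, -0.3, -0.5]
grip_width: 0.5
```

```bash
python3 - <<'E'
from h import *
st();plan([.5645,.0155,.05],YAW-np.pi/2,2);snap('wrist','w19')
E
```

```text
t 20.48 tcp [563.25  14.02  94.32] comp [  39.56 -116.89] head -1.5891 tilt [0.0022 0.0076] F [ 0.21 -0.33 -0.52] grip 0.5
[-0.08, -0.06, 2.22] yaw -0.0001
[-0.08, -0.06, 2.22] yaw -0.0001
```

View pics/w19.png

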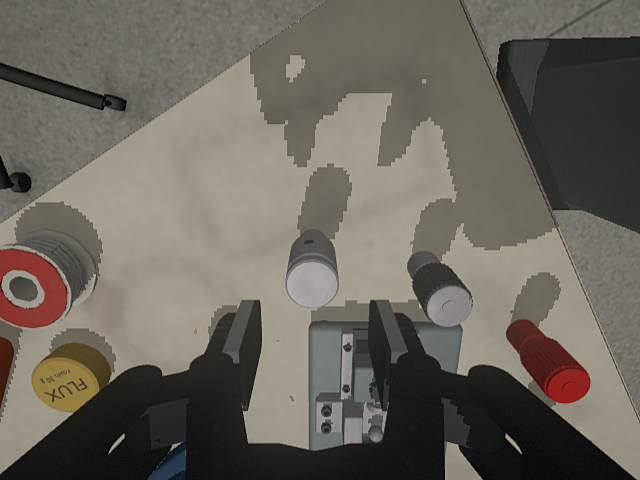

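Call:
{"name": "move_arm", "arguments": {
  "deltas": [
    {"slide":[-0.1,0,2.2],"yaw":0,"grip":0},
    {"slide":[-0.1,0,2.0],"yaw":0,"grip":0},
    {"slide":[0,0,0],"yaw":0,"grip":0}
  ]
}}

```text
time: 20.9
tcp_pos: [0.5634, 0.017, 0.0534]
ee_rot: [0.005, -0.701, 0.713, 0.001]
force: [-0.2, -0.2, 0.3]
grip_width: 0.499
```

```bash
python3 - <<'E'
from h import *
st();plan([.5645,.0155,.028],YAW-np.pi/2,2);snap('wrist','w20')
E
```

```text
t 20.9 tcp [563.36  16.98  53.41] comp [  39.62 -113.92] head -1.5884 tilt [0.0051 0.0084] F [-0.23 -0.2   0.35] grip 0.4995
[0.07, -0.06, 1.27] yaw 0.0002
[0.07, -0.06, 1.27] yaw 0.0002
```

View pics/w20.png

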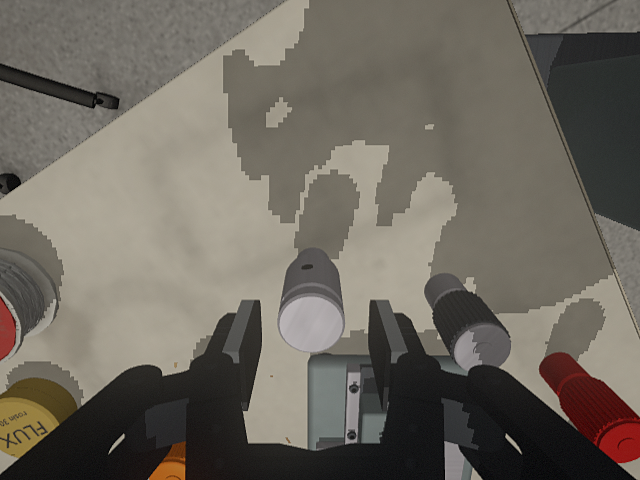

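Call:
{"name": "move_arm", "arguments": {
  "deltas": [
    {"slide":[0.1,0,1.2],"yaw":0,"grip":0},
    {"slide":[0.1,0,1.0],"yaw":0,"grip":0},
    {"slide":[0,0,0],"yaw":0,"grip":0},
    {"slide":[0,0,0],"yaw":0,"grip":0.2},
    {"slide":[0,0,0],"yaw":0,"grip":0.3}
  ],
  "grip_force": 30
}}

```text
time: 21.58
tcp_pos: [0.5656, 0.0157, 0.0333]
ee_rot: [0.007, -0.701, 0.713, -0.0]
force: [0.1, -0.2, 0.7]
grip_width: 0.352
```

Call:
{"name": "move_arm", "arguments": {
  "deltas": [
    {"slide":[0,0,0],"yaw":0,"grip":0.4},
    {"slide":[0,0,0],"yaw":0,"grip":0.6},
    {"slide":[0,0,0],"yaw":0,"grip":0.6}
  ]
}}

```text
time: 21.95
tcp_pos: [0.5653, 0.0157, 0.0335]
ee_rot: [0.007, -0.701, 0.713, -0.0]
force: [-0.6, 0.0, -1.0]
grip_width: 0.293
```

```bash
python3 - <<'E'
from h import *
st();snap('wrist','w21')
E
```

```text
t 21.95 tcp [565.33  15.66  33.47] comp [  41.61 -115.21] head -1.5876 tilt [0.011  0.0099] F [-0.65  0.02 -1.04] grip 0.2926
```

View pics/w21.png

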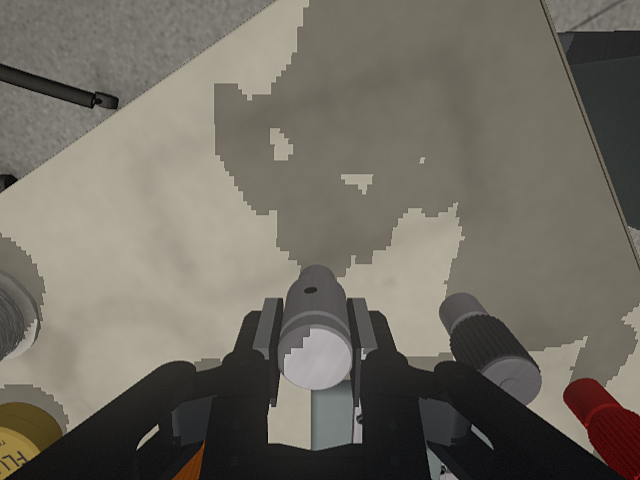

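Call:
{"name": "move_arm", "arguments": {
  "deltas": [
    {"slide":[0,0,-1.5],"yaw":0,"grip":0.6},
    {"slide":[0,0,-4],"yaw":0,"grip":0.6},
    {"slide":[0,0,-3],"yaw":0,"grip":0.6},
    {"slide":[0,0,0],"yaw":0,"grip":0.6}
  ]
}}

```text
time: 22.5
tcp_pos: [0.5637, 0.0146, 0.1217]
ee_rot: [0.007, -0.701, 0.713, 0.0]
force: [1.1, 0.6, -2.2]
grip_width: 0.294
```

```bash
python3 - <<'E'
from h import *
st();plan([*c2w(-30,0),.115],YAW-np.pi/2,4)
E
```

```text
t 22.5 tcp [563.75  14.61 121.73] comp [  40.05 -116.28] head -1.5881 tilt [0.0094 0.0096] F [ 1.12  0.57 -2.18] grip 0.2941
[-2.91, 1.75, 0.17] yaw 0.0002
[-2.91, 1.75, 0.17] yaw 0.0002
[-2.91, 1.75, 0.17] yaw 0.0002
[-2.91, 1.75, 0.17] yaw 0.0002
```

Call:
{"name": "move_arm", "arguments": {
  "deltas": [
    {"slide":[-2.9,1.75,0],"yaw":0,"grip":0.6},
    {"slide":[-2.9,1.75,0],"yaw":0,"grip":0.6},
    {"slide":[-2.9,1.75,0],"yaw":0,"grip":0.6},
    {"slide":[-2.2,1.5,0],"yaw":0,"grip":0.6},
    {"slide":[0,0,0],"yaw":0,"grip":0.6}
  ]
}}

```text
time: 23.12
tcp_pos: [0.4928, 0.1262, 0.1174]
ee_rot: [0.003, -0.7, 0.715, 0.002]
force: [0.3, -0.4, -3.3]
grip_width: 0.293
```

Call:
{"name": "move_arm", "arguments": {
  "deltas": [
    {"slide":[0,0,0],"yaw":0,"grip":0.6}
  ]
}}

```text
time: 23.25
tcp_pos: [0.4925, 0.1259, 0.1168]
ee_rot: [0.002, -0.7, 0.715, 0.003]
force: [-0.0, -0.8, -2.6]
grip_width: 0.294
```

```bash
python3 - <<'E'
from h import *
st();plan([*c2w(-30,0),.06],YAW-np.pi/2,3);snap('wrist','w22')
E
```

```text
t 23.25 tcp [492.47 125.89 116.77] comp [-33.22  -6.31] head -1.5919 tilt [-0.      0.0071] F [-0.   -0.84 -2.62] grip 0.2936
[-0.21, -0.11, 1.89] yaw -0.001
[-0.21, -0.11, 1.89] yaw -0.001
[-0.21, -0.11, 1.89] yaw -0.001
```

View pics/w22.png

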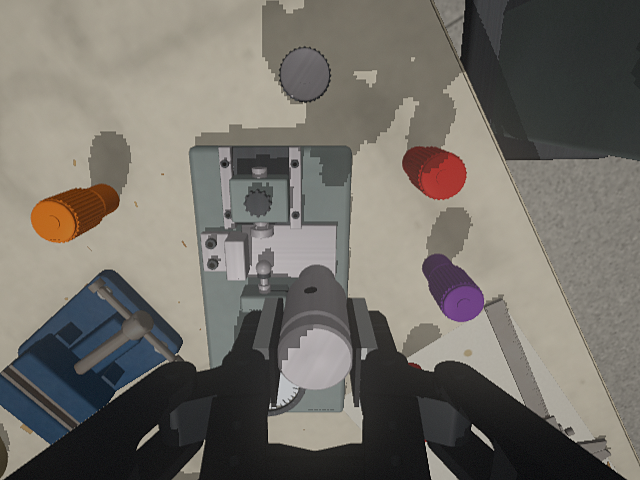

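Call:
{"name": "move_arm", "arguments": {
  "deltas": [
    {"slide":[-0.2,-0.1,1.9],"yaw":0,"grip":0.6},
    {"slide":[-0.2,-0.1,1.9],"yaw":0,"grip":0.6},
    {"slide":[-0.2,0,1.4],"yaw":0,"grip":0.6},
    {"slide":[0,0,0],"yaw":0,"grip":0.6},
    {"slide":[0,0,0],"yaw":0,"grip":0.6}
  ]
}}

```text
time: 23.92
tcp_pos: [0.4968, 0.1297, 0.0631]
ee_rot: [0.003, -0.698, 0.716, 0.002]
force: [-0.6, -0.1, -3.7]
grip_width: 0.294
```

```bash
python3 - <<'E'
from h import *
st();plan([*c2w(-28,0.5),.053],YAW-np.pi/2,2)
E
```

```text
t 23.93 tcp [496.84 129.66  63.12] comp [-28.92  -2.46] head -1.5975 tilt [0.0009 0.0071] F [-0.6  -0.05 -3.72] grip 0.2937
[-0.15, -0.04, 0.51] yaw -0.0043
[-0.15, -0.05, 0.51] yaw -0.0043
```

Call:
{"name": "move_arm", "arguments": {
  "deltas": [
    {"slide":[-0.25,0,0.6],"yaw":0,"grip":0.6},
    {"slide":[-0.1,0,0.35],"yaw":0,"grip":0.6},
    {"slide":[0,0,0],"yaw":0,"grip":0.6}
  ]
}}

```text
time: 24.3
tcp_pos: [0.4977, 0.1338, 0.0543]
ee_rot: [0.004, -0.698, 0.716, 0.002]
force: [0.1, 0.3, -2.5]
grip_width: 0.295
```

Call:
{"name": "move_arm", "arguments": {
  "deltas": [
    {"slide":[0,0,0.06],"yaw":0,"grip":0.6}
  ]
}}

```text
time: 24.42
tcp_pos: [0.4978, 0.1339, 0.0538]
ee_rot: [0.004, -0.698, 0.716, 0.002]
force: [0.5, 0.4, -4.1]
grip_width: 0.29
```

```bash
python3 - <<'E'
from h import *
st()
E
```

```text
t 24.43 tcp [497.81 133.94  53.82] comp [-28.03   1.83] head -1.5972 tilt [0.0036 0.0086] F [ 0.51  0.45 -4.06] grip 0.2899
```

Call:
{"name": "move_arm", "arguments": {
  "deltas": [
    {"slide":[0,0,0.1],"yaw":0,"grip":0.6},
    {"slide":[0,0,0.08],"yaw":0,"grip":0.6}
  ]
}}

```text
time: 24.68
tcp_pos: [0.4979, 0.1341, 0.0521]
ee_rot: [0.005, -0.698, 0.716, 0.002]
force: [-0.5, 0.1, -1.2]
grip_width: 0.292
```

Call:
{"name": "move_arm", "arguments": {
  "deltas": [
    {"slide":[0,0,0.06],"yaw":0,"grip":0.6}
  ]
}}

```text
time: 24.8
tcp_pos: [0.4979, 0.134, 0.0515]
ee_rot: [0.005, -0.698, 0.716, 0.002]
force: [0.0, 0.5, -2.2]
grip_width: 0.297
```

Call:
{"name": "move_arm", "arguments": {
  "deltas": [
    {"slide":[0,0,0.06],"yaw":0,"grip":0.6}
  ]
}}

```text
time: 24.92
tcp_pos: [0.498, 0.134, 0.0514]
ee_rot: [0.004, -0.698, 0.716, 0.002]
force: [-3.0, 0.5, 4.6]
grip_width: 0.291
```

Call:
{"name": "move_arm", "arguments": {
  "deltas": [
    {"slide":[0,0,-0.07],"yaw":0,"grip":0.6},
    {"slide":[0,-0.6,0],"yaw":0,"grip":0.6},
    {"slide":[0,-0.8,0],"yaw":0,"grip":0.6},
    {"slide":[0,-0.7,0],"yaw":0,"grip":0.6},
    {"slide":[0,0,0],"yaw":0,"grip":0.6}
  ]
}}

```text
time: 25.55
tcp_pos: [0.5206, 0.1332, 0.0516]
ee_rot: [0.004, -0.698, 0.716, 0.002]
force: [0.7, -0.3, -2.4]
grip_width: 0.293
```

```bash
python3 - <<'E'
from h import *
st()
E
```

```text
t 25.55 tcp [520.58 133.22  51.6 ] comp [-5.25  1.52] head -1.5972 tilt [0.0036 0.0084] F [ 0.69 -0.34 -2.42] grip 0.2931
```

Call:
{"name": "move_arm", "arguments": {
  "deltas": [
    {"slide":[0,-0.2,0],"yaw":0,"grip":0.6},
    {"slide":[0,-0.15,0],"yaw":0,"grip":0.6}
  ]
}}

```text
time: 25.8
tcp_pos: [0.5232, 0.1326, 0.0515]
ee_rot: [0.003, -0.698, 0.717, 0.002]
force: [-1.1, -0.1, -0.5]
grip_width: 0.294
```

Call:
{"name": "move_arm", "arguments": {
  "deltas": [
    {"slide":[0,-0.1,0],"yaw":0,"grip":0.6}
  ]
}}

```text
time: 25.92
tcp_pos: [0.5241, 0.1325, 0.0516]
ee_rot: [0.003, -0.698, 0.717, 0.002]
force: [-1.1, 0.2, -1.0]
grip_width: 0.292
```

Call:
{"name": "move_arm", "arguments": {
  "deltas": [
    {"slide":[0,-0.06,0],"yaw":0,"grip":0.6}
  ]
}}

```text
time: 26.05
tcp_pos: [0.5247, 0.1325, 0.0516]
ee_rot: [0.003, -0.698, 0.716, 0.002]
force: [-0.1, -1.3, -1.5]
grip_width: 0.296
```

Call:
{"name": "move_arm", "arguments": {
  "deltas": [
    {"slide":[0,-0.06,0],"yaw":0,"grip":0.6}
  ]
}}

```text
time: 26.18
tcp_pos: [0.5252, 0.1325, 0.0515]
ee_rot: [0.003, -0.698, 0.716, 0.002]
force: [-1.1, -0.6, -0.6]
grip_width: 0.295
```

Call:
{"name": "move_arm", "arguments": {
  "deltas": [
    {"slide":[0,-0.06,-0.02],"yaw":0,"grip":0.6}
  ]
}}

```text
time: 26.3
tcp_pos: [0.5261, 0.1325, 0.0517]
ee_rot: [0.003, -0.698, 0.716, 0.002]
force: [0.7, -1.2, -2.7]
grip_width: 0.292
```

Call:
{"name": "move_arm", "arguments": {
  "deltas": [
    {"slide":[0,-0.06,0],"yaw":0,"grip":0.6}
  ]
}}

```text
time: 26.42
tcp_pos: [0.5268, 0.1325, 0.0516]
ee_rot: [0.003, -0.698, 0.716, 0.002]
force: [-0.8, 0.1, -2.1]
grip_width: 0.295
```

Call:
{"name": "move_arm", "arguments": {
  "deltas": [
    {"slide":[0,-0.06,0],"yaw":0,"grip":0.6}
  ]
}}

```text
time: 26.55
tcp_pos: [0.5268, 0.1324, 0.0515]
ee_rot: [0.003, -0.698, 0.717, 0.002]
force: [-3.4, 0.6, 0.8]
grip_width: 0.291
```

Call:
{"name": "move_arm", "arguments": {
  "deltas": [
    {"slide":[0,-0.05,0],"yaw":0,"grip":0.6}
  ]
}}

```text
time: 26.68
tcp_pos: [0.5269, 0.1324, 0.0516]
ee_rot: [0.002, -0.698, 0.717, 0.003]
force: [-3.0, 1.0, -0.1]
grip_width: 0.293
```

```bash
python3 - <<'E'
from h import *
st()
E
```

```text
t 26.68 tcp [526.88 132.37  51.55] comp [1.06 0.79] head -1.5977 tilt [-0.0007  0.007 ] F [-2.99  0.97 -0.07] grip 0.2925
```

Call:
{"name": "move_arm", "arguments": {
  "deltas": [
    {"slide":[0.1,0.02,-0.02],"yaw":0,"grip":0.6},
    {"slide":[0.08,0.01,0],"yaw":0,"grip":0.6}
  ]
}}

```text
time: 26.92
tcp_pos: [0.5267, 0.1308, 0.0516]
ee_rot: [0.003, -0.698, 0.716, 0.003]
force: [-2.3, 0.4, -2.9]
grip_width: 0.293
```

Call:
{"name": "move_arm", "arguments": {
  "deltas": [
    {"slide":[0.08,0.01,0],"yaw":0,"grip":0.6}
  ]
}}

```text
time: 27.05
tcp_pos: [0.5268, 0.13, 0.0516]
ee_rot: [0.003, -0.698, 0.716, 0.003]
force: [-2.1, 0.5, -1.9]
grip_width: 0.29
```

Call:
{"name": "move_arm", "arguments": {
  "deltas": [
    {"slide":[0.07,0.01,0],"yaw":0,"grip":0.6}
  ]
}}

```text
time: 27.18
tcp_pos: [0.5268, 0.1296, 0.0516]
ee_rot: [0.003, -0.698, 0.717, 0.003]
force: [-2.3, 1.5, -2.9]
grip_width: 0.294
```

Call:
{"name": "move_arm", "arguments": {
  "deltas": [
    {"slide":[0.06,0,0],"yaw":0,"grip":0.6}
  ]
}}

```text
time: 27.3
tcp_pos: [0.5268, 0.1295, 0.0516]
ee_rot: [0.004, -0.697, 0.717, 0.003]
force: [-3.6, 3.6, -2.8]
grip_width: 0.289
```

Call:
{"name": "move_arm", "arguments": {
  "deltas": [
    {"slide":[0.05,0,0],"yaw":0,"grip":0.6}
  ]
}}

```text
time: 27.42
tcp_pos: [0.5267, 0.1294, 0.0516]
ee_rot: [0.004, -0.697, 0.717, 0.003]
force: [-2.1, 3.5, -0.9]
grip_width: 0.295
```

Call:
{"name": "move_arm", "arguments": {
  "deltas": [
    {"slide":[0.05,0,0.03],"yaw":0,"grip":0.6}
  ]
}}

```text
time: 27.55
tcp_pos: [0.5268, 0.1294, 0.0516]
ee_rot: [0.004, -0.698, 0.717, 0.003]
force: [-3.6, 5.1, 0.7]
grip_width: 0.293
```

```bash
python3 - <<'E'
from h import *
st();snap('wrist','w23');crop('w23',180,100,420,400,2.6,'c16')
E
```

```text
t 27.55 tcp [526.78 129.37  51.57] comp [ 1.02 -2.21] head -1.5976 tilt [0.0016 0.0104] F [-3.59  5.06  0.73] grip 0.293
```

View pics/c16.png

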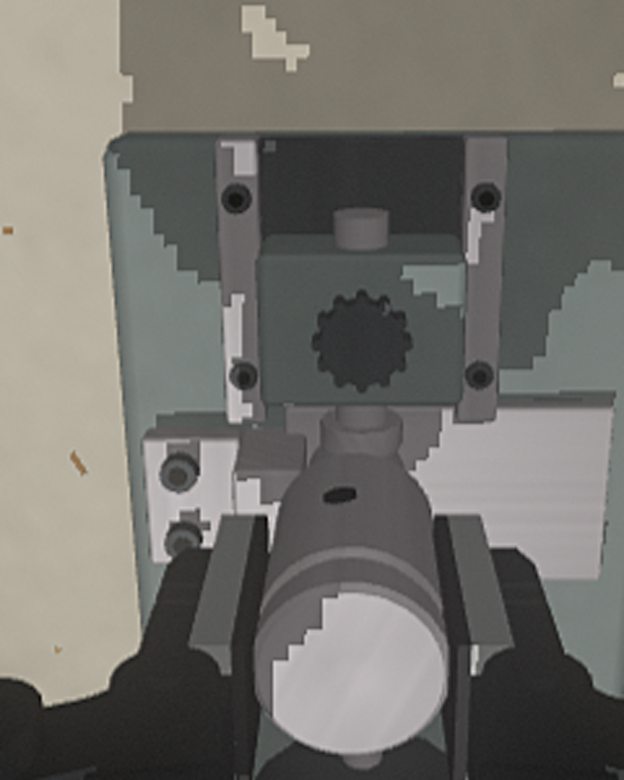

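Call:
{"name": "move_arm", "arguments": {
  "deltas": [
    {"slide":[0.03,-0.02,0.05],"yaw":0,"grip":0.6}
  ]
}}

```text
time: 27.72
tcp_pos: [0.5268, 0.1294, 0.0515]
ee_rot: [0.004, -0.698, 0.716, 0.003]
force: [-4.7, 4.6, 2.0]
grip_width: 0.294
```

Call:
{"name": "move_arm", "arguments": {
  "deltas": [
    {"slide":[0.02,0,0.02],"yaw":0,"grip":0.6},
    {"slide":[0,0,0],"yaw":0,"grip":0.4},
    {"slide":[0,0,0],"yaw":0,"grip":0.2},
    {"slide":[0,0,0],"yaw":0,"grip":0.05}
  ]
}}

```text
time: 28.22
tcp_pos: [0.5286, 0.129, 0.0526]
ee_rot: [0.006, -0.698, 0.716, 0.002]
force: [0.2, -0.1, 0.2]
grip_width: 0.473
```

```bash
python3 - <<'E'
from h import *
st();snap('wrist','w24');crop('w24',180,100,420,400,2.6,'c17')
E
```

```text
t 28.23 tcp [528.63 128.97  52.55] comp [ 2.88 -2.58] head -1.5961 tilt [0.0052 0.0106] F [ 0.17 -0.1   0.22] grip 0.4732
```

View pics/c17.png

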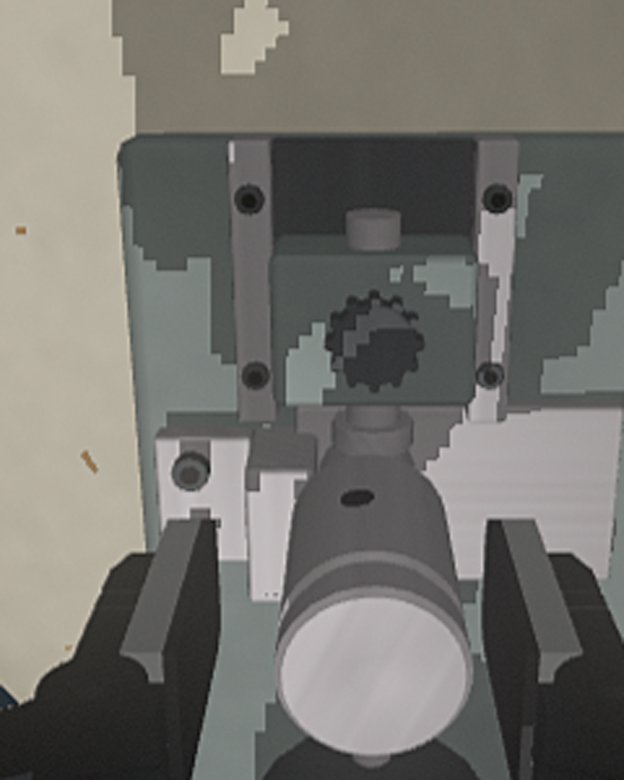

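Call:
{"name": "move_arm", "arguments": {
  "deltas": [
    {"slide":[0,0.15,-0.3],"yaw":0,"grip":0},
    {"slide":[0,0,-2],"yaw":0,"grip":-0.2},
    {"slide":[0,0,-3.5],"yaw":0,"grip":-0.2},
    {"slide":[0,0,-3],"yaw":0,"grip":-0.2},
    {"slide":[0,0,0],"yaw":0,"grip":-0.2}
  ]
}}

```text
time: 28.9
tcp_pos: [0.5273, 0.1275, 0.1442]
ee_rot: [0.006, -0.698, 0.716, 0.001]
force: [0.6, 0.1, -0.6]
grip_width: 0.603
```

Call:
{"name": "move_arm", "arguments": {
  "deltas": [
    {"slide":[-5.0,0,0],"yaw":0,"grip":-0.2},
    {"slide":[-5.0,0,1],"yaw":0,"grip":-0.2},
    {"slide":[-5.0,0,2.0],"yaw":0,"grip":-0.2},
    {"slide":[-1.0,0,1.0],"yaw":0,"grip":-0.2},
    {"slide":[0,0,0],"yaw":0,"grip":-0.2}
  ]
}}

```text
time: 29.52
tcp_pos: [0.5306, 0.29, 0.1023]
ee_rot: [0.004, -0.697, 0.717, 0.001]
force: [-1.0, 0.0, -0.2]
grip_width: 0.597
```

```bash
python3 - <<'E'
from h import *
st();s=snap('wrist','w25');print(proj(s,[*c2w(0,80),.046]))
E
```

```text
t 29.52 tcp [530.56 289.99 102.32] comp [  1.91 158.45] head -1.5994 tilt [0.0044 0.0078] F [-1.02  0.02 -0.19] grip 0.5965
[314.48097605 108.32779401]
```

View pics/w25.png

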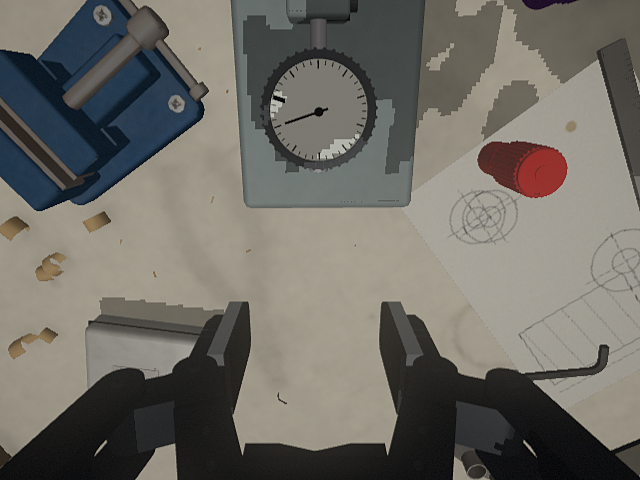

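```bash
python3 - <<'E'
from pol import *
s=ld('w25');c=onz(s,319,111,.0455)[:2];print(c)
pol('w25',c)
crop('w25',255,45,385,175,5.5,'c18')
E
```

```text
[0.52514548 0.21285387]
face centre 608.28173828125 601.0446166992188 phase40 0.6231273399276057 long 18.245083358962663 18.567514357909044
needle cw deg -16.537966 offset px(20/mm) of line from centre -5.293373
400 mark cw -18.16670030272452
420 mark cw -17.802162162162162
440 mark cw -17.899821746880573
```

View pics/c18.png

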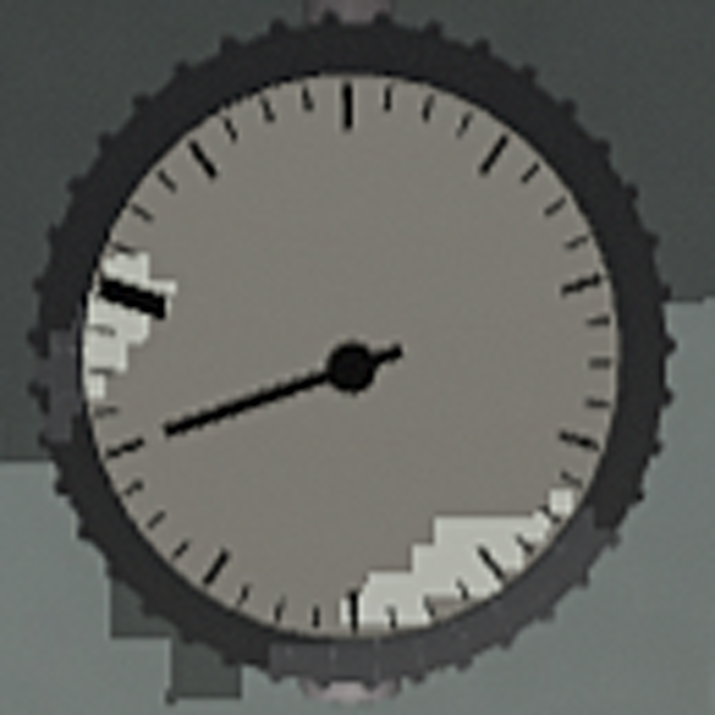

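Call:
{"name": "move_arm", "arguments": {
  "deltas": [
    {"slide":[0,0,-5],"yaw":0,"grip":-0.2},
    {"slide":[0,0,-5],"yaw":0,"grip":-0.2},
    {"slide":[3,0,0],"yaw":0,"grip":-0.2},
    {"slide":[3,0,0],"yaw":0,"grip":-0.2},
    {"slide":[0,0,0],"yaw":0,"grip":-0.2}
  ]
}}

```text
time: 30.2
tcp_pos: [0.5287, 0.2202, 0.2085]
ee_rot: [0.006, -0.694, 0.72, 0.001]
force: [-0.2, -0.3, 0.1]
grip_width: 0.601
```

```bash
python3 - <<'E'
from h import *
st();snap('wrist','w26')
E
```

```text
t 30.2 tcp [528.7  220.16 208.47] comp [ 1.3 88.6] head -1.6071 tilt [0.0073 0.0085] F [-0.21 -0.34  0.06] grip 0.6006
```

View pics/w26.png

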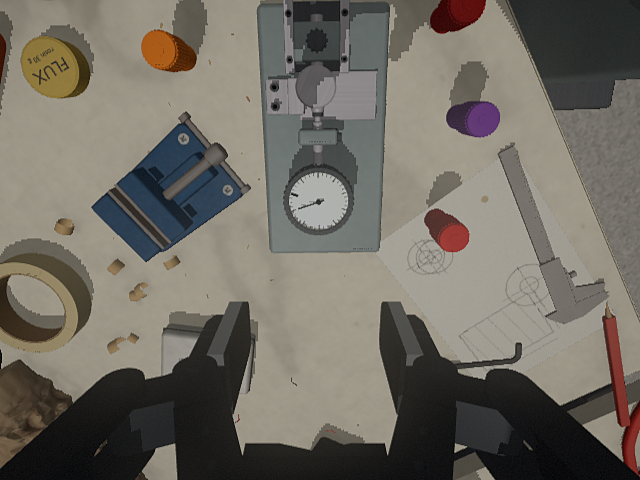

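```bash
python3 - <<'E'
from h import *
snap('top','t2');crop('t2',270,200,470,360,4,'c19')
E
```

```text
(no output)
```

View pics/c19.png

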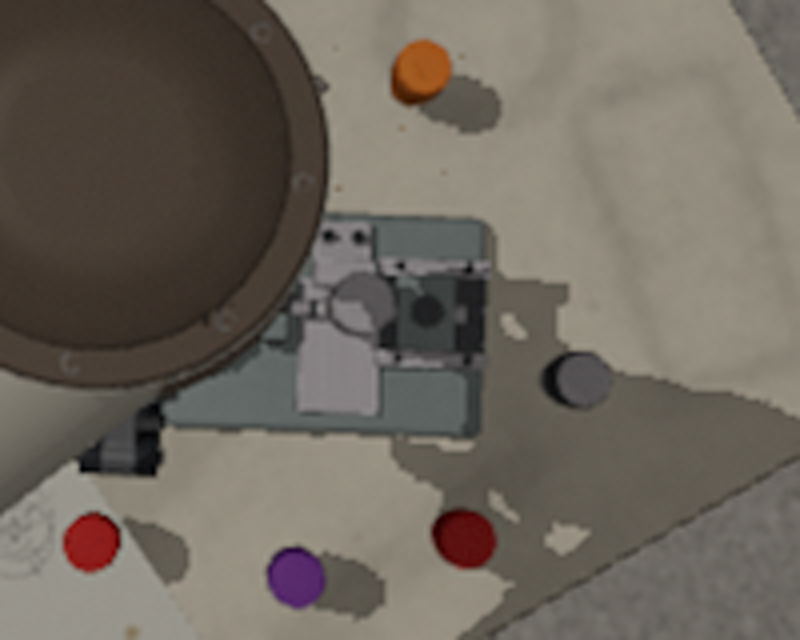

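The plug stands upright on the bench, clear of the comparator. The pin is home in the gap and the arm is clear of everything.

```bash
python3 -c "
from station import arm
print(arm.job_done())"
```

```text
the job is handed in; nothing more can be done
None
```

The comparator is set to the 20 mm plug, the worn pin is home in the gap, and the job is handed in at about 30 s of the 72 s.

- **Plug:** I slid it to the back stop and then onto the anvil, feeling both faces at roughly 5 N (highest reading about 6 N). I then lowered it onto the rest and let go. The needle travel from free put the anvil face near y −12.25, against the −12.3 limit, so the plug was seated.
- **Dial:** I turned it by the bezel about 0.29 rad clockwise. From directly overhead the needle was within about 0.5° of the broad zero line.
- **Plug removal:** It stands upright on the bench at about (0.496, 0.031), clear of the comparator.
- **Pin:** I placed it the same way. It met the stop at x 0.5268, within about 0.2 mm of where it was expected, and the anvil at about 5 N, and then I released it.

In the last overhead views the zero line had not moved from 18.6° and the pin stood upright. The needle was 35 to 37° anticlockwise of zero, about 2 mm under size; the automatic fit gave 35.1° and a reading by eye 37.1°, which bracket the expected 36°.

Two checks did not fully agree. The two camera calibrations differed by about 2 mm in x, which feeling for the faces settled. The held tool also drifted up to about 0.6° off vertical while I was feeling for the faces, so a gap of about 0.15 mm at the stop cannot be excluded for the plug.

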